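# Clamp a thin brass sleeve in an iris chuck by its slim ring

## Task

Stand the loose brass sleeve upright in the small iris chuck, fully down on its seat, and let go of it. Then turn only the slim black ring of the chuck clockwise (seen from above) until its three jaws hold the sleeve firmly but gently: stop soon after you feel them take hold, for the sleeve is thin-walled and is crushed if the ring is forced, and do not touch the bare metal collar below the ring or the cap above it. Let go, and leave everything else where it is.

Things in the scene. Friction and masses are not known exactly. Their poses are not given: they have to be found in the camera images.
- sleeve_centre (a point): Centre (half-way up, on the axis) of the loose brass sleeve, a smooth upright round tube that looks open at the top: 20 mm across, 76 mm tall, 90 g, with a small chamfer at its foot. z runs up along its axis. It starts standing on the thin black mat at the right end of the cart top. A tub hangs over the far side (x beyond 0.63 m, from 0.2 m up): come in low or from the near side.
- sleeve: The same brass sleeve; origin at the centre of its foot, z along its axis.
- chuck: The iris chuck, bolted to the cart top, 63 mm tall; origin on its axis at the cart top, z up; its yaw varies. Dark round base, 62 mm across, 14.5 mm high; on it a bare aluminium collar, a slim black knurled ring and a bare aluminium cap, on one axis. Bore 36 mm wide at the top. A 160 mm high tool rack can begin 74 mm from its axis on the +y side: turn the wide way of an open gripper away from it.
- chuck_seat (a point): Centre of the flat seat at the bottom of the chuck, 14.5 mm above the cart top, where the sleeve's foot rests. From 24 mm above the cart top down to the seat the bore is a round socket 25 mm wide for the sleeve's foot. A seated sleeve stands with its top 90.5 mm above the cart top, 27.5 mm above the cap.
- ring_centre (a point): On the chuck's axis, half-way up the slim black ring (10 mm high, 43 to 53 mm above the cart top, 56 mm across, 3 mm proud of collar and cap); does not turn with it. Grip the ring across from above, fingers astride the cap. Clockwise from above closes all jaws together, 8 mm per rad. It takes a few tenths of a N m to turn free and stays where left.
- chuck_collar: The fixed bare aluminium collar just below the slim ring: 50 mm across, from 14.5 to 42.5 mm above the cart top; origin as the chuck's. The robot must not touch it.
- jaws_centre (a point): On the chuck's axis, 58.5 mm above the cart top, amid the three smooth brass jaws (9 mm wide, 6 mm high) that come out of the cap's inside; does not move with them. Start closure varies: 0.32 to 0.88 rad of ring turn brings them to a centred sleeve; then springs press about 4 N per jaw for each further 0.1 rad, felt as 0.1 N m more resistance. Over 4 N each is a hold; over 13 N crushes.
- chuck_cap: The fixed bare aluminium cap just above the slim ring: 50 mm across, from 53.5 to 63 mm above the cart top; origin as the chuck's. The robot must not touch it.
- electrical_tape: Bystander: roll of black tape, 62 mm across, 18 mm high; origin under its centre.
- spark_plug_0: Bystander: spark plug lying down, 78 mm long; origin under its centre.
- spark_plug_1: Bystander: second spark plug lying down, 78 mm long; origin under its centre.

How it is judged:
On the way, in this order (a step that is already met when the one before it is completed fails the run):
1. The sleeve stands in the chuck, fully down on its seat, upright and let go of (z of sleeve_centre in the frame of chuck below 0.0555 m and horizontal distance between sleeve_centre and chuck_seat below 0.004 m and angle between sleeve_centre's own z axis and vertical below 0.08 rad and contact force between the fingers and sleeve below 0.3 N), for 0.2 s.
2. All three jaws press the seated sleeve with more than 4 N each (z of sleeve_centre in the frame of chuck below 0.0555 m and horizontal distance between sleeve_centre and chuck_seat below 0.004 m and angle between sleeve_centre's own z axis and vertical below 0.08 rad and contact force between each of jaw0_c0, jaw1_c0, jaw2_c0 and sleeve above 4 N), for 0.2 s.
At the end, for the whole second after the job is handed in: The sleeve stands on the seat of the chuck (its centre at most 3 mm above its seated height, within 4 mm of the chuck's axis, tilted by less than 0.08 rad), at rest, and each of the three jaws presses it with more than 4 N (all of step 2 and linear speed of sleeve below 0.01 m/s); the robot touches nothing.
It fails at once if A jaw presses the sleeve with more than 13 N: it is crushed (contact force between any of jaw0_c0, jaw1_c0, jaw2_c0 and sleeve above 13 N).
It fails at once if The robot touches the collar below the ring or the cap above it (more than 1.5 N) (contact force between any of the arm, the fingers and chuck_collar above 1.5 N or contact force between any of the arm, the fingers and chuck_cap above 1.5 N).
It fails at once if A bystander is moved by more than 20 mm (distance of any of electrical_tape, spark_plug_0, spark_plug_1 from where it was at the start of the episode above 0.02 m).
It also fails if it takes over 70 s, if anything falls off the work surface, if the arm or the gripper's body presses on something with over 40 N, if the wrist force passes 120 N, or if a joint passes its speed limit or range.

## Robot

A 7-joint arm with a two-finger parallel gripper is mounted at the origin on a cart in front of the work surface, level with it; the furniture and walls round the work are solid. World frame = base frame: x ahead of the robot, y to its left, z up, the work surface at z = 0. Lengths are in m, angles in rad, forces in N, time in s.
With the tool pointing down it reaches from about 0.4 to 0.85 m from the base axis. Payload 10.4 kg.
Tool frame: the origin (TCP) lies on the centre line of the jaws, within the pads' length; the fingertips stand 17 mm ahead of it and the grasp point (between the pads) lies 2 mm behind it (manip.tcp_to_tips is the distance from the TCP to the fingertips, in m); z points along the fingers, x is the direction in which the jaws open and shut, and the axes are right-handed (so a half turn about z gives the same grasp; the last joint's range is limited). The gripper opens to 85 mm and grips with 20 to 120 N. Pads are 22 mm wide; open, the fingers measure 114 mm over their backs; the gripper's body (76 mm by 85 mm) begins 54 mm behind the grasp point. The pads swing forward as they close: fully open they stand 13 mm farther back than shut.
Start: joints at [1.256, 0.332, -0.065, 1.46, 0.022, 1.35, -0.088], TCP at [0.18, -0.599, 0.248] pointing down, gripper open.
Joint ranges: [-2.6, 2.6], [-0.5, 2.12], [-1.47, 1.34], [0.16, 2.42], [-1.27, 4.41], [0.06, 2.06], [-2.6, 2.6]. Speed limits (rad/s): [2.22, 2.22, 2.79, 2.79, 3.14, 3.14, 3.14].

## Interface

Orientations are given as a unit quaternion [x, y, z, w].
In Python, from workcell import manip gives the robot as it stands.
- The arm moves only by the shell command python3 -m pendant 'ROWS' [FORCE]. ROWS is JSON, a list of rows, each a list of 3 entries, a list of its own where there are three numbers: the shift along the world's x, y, z in cm, then the turn, a rotation vector about the world's x, y, z in degrees, then the closure in counts, from 0 (fully open) to 255 (shut). A call has 1 to 12 rows; each row shifts and turns the pose as measured when the row begins; what a row does not reach is not made up. A row lasts 1/8 s, in which the tool goes at most 62.5 mm and 10.7 degrees, less where a joint would pass 70% of its speed; a pose out of reach is approached as far as the arm can. A call is refused whole if a number of a shift passes 6.25 or a number of a turn 10.7, either way. A call with a gripper value outside its range is refused whole. The fingers move at their own pace and stop on an object; FORCE is the grip in N (left out, the last holds). Time passes only in rows, so rows that do not move let the fingers close. It gives the time, the measured TCP pose, the force and the opening at its end, in the units of the state.
- manip.get_obs(): the state, without advancing time (a new reading comes with each control period).
- manip.camera(name): name is "side" or "top" or "wrist"; returns a dict with "pixels" (400x640x3 uint8, red, green, blue), "range_z" (400x640 float32, m along the optical axis (not along the pixel's ray), 0 where there is no reading), "K" (3x3 intrinsics, pixels), "origin" and "rotation" of the camera in the world; the wrist camera has in their place "hand_eye" (4x4, takes a point from camera to tool coordinates, whose origin is the TCP and whose axes are the tool frame's). Camera axes: x right, y down, z forward; pixel columns grow to the right and rows downward; lengths in m; the calibration is good to about 2 mm. A picture is of the moment at which its call begins: read the wrist's pose just before it.
- manip.hand_in(): hands the job in, once; it reports no verdict.
The state is a dict: "clock": time; "joint_pos": joint angles; "joint_velocities": joint speeds; "tau": joint torques, N m; "position": TCP position; "ee_rot": TCP orientation; "ft_force": force on the tool from outside, world axes, zero at the start; "torque": the same for the moment, N m; "grip_width": opening from 0.0 (shut) to 1.0 (fully open).
Only numpy, scipy, OpenCV 4.12 (cv2) and the standard library are available. Lean on these libraries where they do the work, as an engineer would, in place of code of your own. Each camera call takes 0.05 s, during which the arm holds its last target.

## Working session

There is one attempt and no reset: what is moved stays moved. The work goes in short steps, Python scripts to look and compute and a shell command to move; the robot and the scene stay as the last step left them, time stands still between calls to the robot, and variables do not carry over. Pictures are saved under pics/ and viewed, and the job is handed in when it is done.

```bash
ls; mkdir -p pics; cat > h.py <<'E'
from workcell import manip
import numpy as np, cv2
from scipy.spatial.transform import Rotation as R
def snap(name,fn):
    o=manip.get_obs(); c=manip.camera(name)
    np.savez('pics/'+fn+'.npz',**{k:np.array(v) for k,v in c.items()},pos=o['position'],rot=o['ee_rot'])
    cv2.imwrite('pics/'+fn+'.png',c['pixels'][:,:,::-1]); return c
def world(fn,u,v,z=None):
    d=np.load('pics/'+fn+'.npz'); K=d['K']
    zz=d['range_z'][int(v),int(u)] if z is None else z
    p=np.array([(u-K[0,2])/K[0,0]*zz,(v-K[1,2])/K[1,1]*zz,zz])
    return tow(d,p)
def tow(d,p):
    if 'hand_eye' in d.files:
        T=d['hand_eye']; p=p@T[:3,:3].T+T[:3,3]
        return p@R.from_quat(d['rot']).as_matrix().T+d['pos']
    return p@d['rotation'].T+d['origin']
def ray(fn,u,v,h):
    a=world(fn,u,v,0.1);b=world(fn,u,v,1.0)
    return a+(b-a)*(h-a[2])/(b[2]-a[2])
def cloud(fn):
    d=np.load('pics/'+fn+'.npz');K=d['K'];z=d['range_z'].astype(float)
    v,u=np.mgrid[:400,:640]
    p=np.stack([(u-K[0,2])/K[0,0]*z,(v-K[1,2])/K[1,1]*z,z],-1)
    q=tow(d,p.reshape(-1,3)).reshape(p.shape); q[z==0]=np.nan
    return q
E
python3 - <<'E'
from h import *
o=manip.get_obs(); print({k:np.round(v,3) for k,v in o.items()})
for n in('side','top','wrist'): snap(n,n+'0')
E
```

```text
pics
{'clock': np.float64(0.0), 'joint_pos': array([ 1.256,  0.333, -0.065,  1.461,  0.022,  1.35 , -0.089]), 'joint_velocities': array([-0.001,  0.001, -0.   ,  0.001,  0.   ,  0.   , -0.001]), 'tau': array([ 0.0000e+00, -6.2544e+01,  4.9000e-02, -3.9161e+01,  1.6000e-02,
        1.0000e-02, -0.0000e+00]), 'position': array([ 0.18 , -0.598,  0.247]), 'ee_rot': array([ 0.802, -0.597, -0.001, -0.   ]), 'ft_force': array([-0.508, -0.962, -0.275]), 'torque': array([-0.025, -0.023, -0.017]), 'grip_width': np.float64(0.999)}
```

View pics/side0.png

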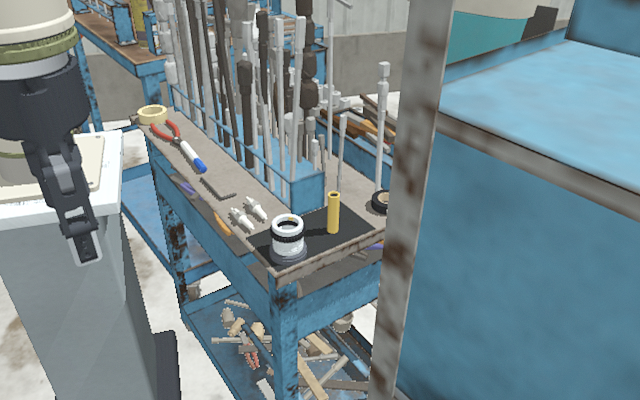

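View pics/top0.png

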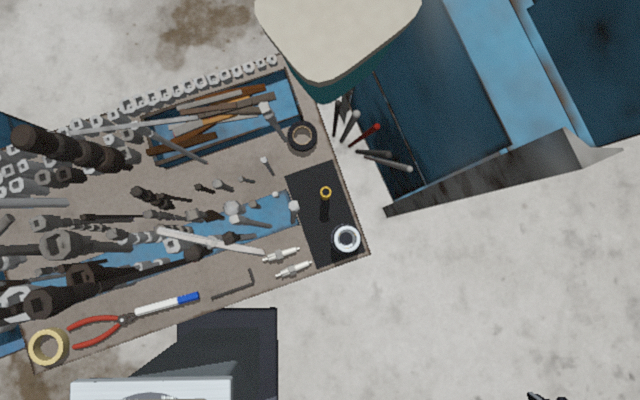

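View pics/wrist0.png

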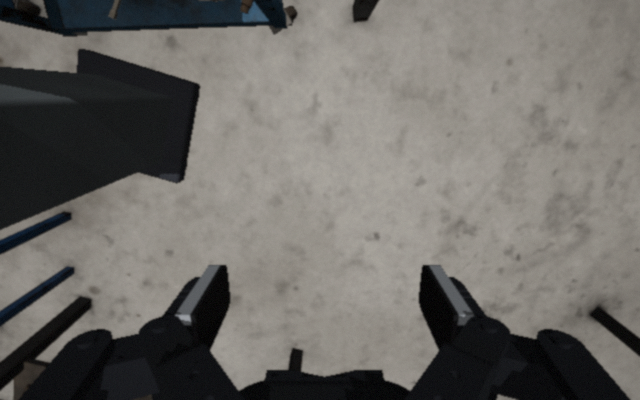

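The top view shows the sleeve near (326,192), the chuck near (346,238), the tape at (302,137) and the plugs at (282,255) and (294,269). I'll enlarge and measure.

```bash
python3 - <<'E'
from h import *
im=cv2.imread('pics/top0.png')[100:300,240:440]
cv2.imwrite('pics/top0c.png',cv2.resize(im,(600,600),interpolation=cv2.INTER_CUBIC))
im=cv2.imread('pics/side0.png')[170:290,220:400]
cv2.imwrite('pics/side0c.png',cv2.resize(im,(800,533),interpolation=cv2.INTER_CUBIC))
for f in('top0','side0'):
  q=cloud(f);h=q[...,2]
  for lo,hi,n in((.055,.07,'cap'),(.072,.12,'slv'),(.04,.055,'ring')):
    m=(h>lo)&(h<hi)&(q[...,0]>.3)&(q[...,0]<.75)&(q[...,1]<.2)&(q[...,1]>-.35)
    k,l,s,c=cv2.connectedComponentsWithStats(m.astype(np.uint8))
    for i in range(1,k):
      if s[i,4]>15: P=q[l==i]; print(f,n,s[i],P.min(0).round(3),P.max(0).round(3),P.mean(0).round(3))
for u,v in((326,192),(346,238)): print(world('top0',u,v).round(3),ray('top0',u,v,.076).round(3),ray('top0',u,v,.063).round(3))
for u,v in((302,137),(282,255),(294,269),(310,170),(360,250)):print(world('top0',u,v).round(3))
E
```

```text
Traceback (most recent call last):
  File "h.py", line 25, in cloud
    q=tow(d,p.reshape(-1,3)).reshape(p.shape); q[z==0]=np.nan
      ~~~^^^^^^^^^^^^^^^^^^^
  File "h.py", line 17, in tow
    return p@d['rotation'].T+d['origin']
           ~^~~~~~~~~~~~~~~~
ValueError: matmul: Input operand 1 has a mismatch in its core dimension 0, with gufunc signature (n?,k),(k,m?)->(n?,m?) (size 4 is different from 3)
```

View pics/top0c.png

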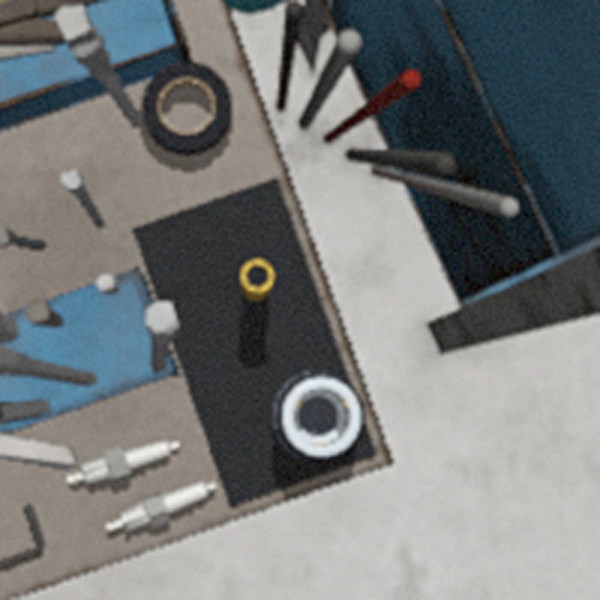

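View pics/side0c.png

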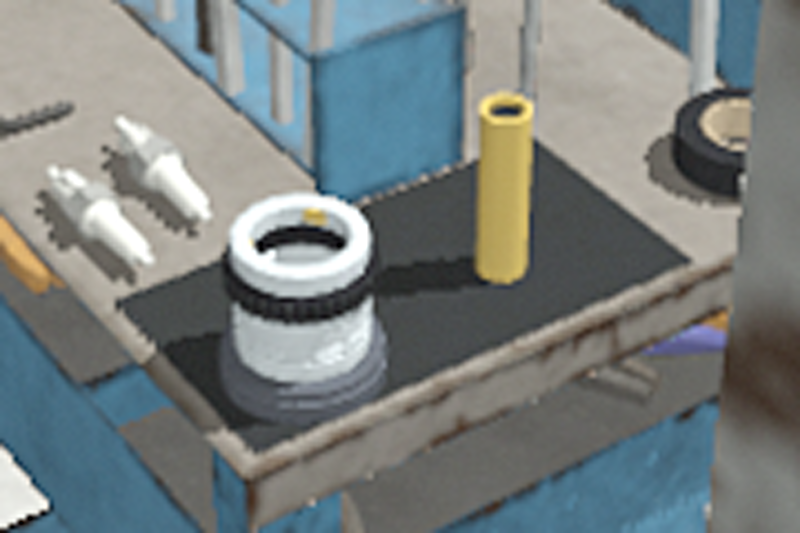

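```bash
sed -i "s/p@d\['rotation'\].T/p@R.from_quat(d['rotation']).as_matrix().T/" h.py; python3 - <<'E'
from h import *
for f in('top0','side0'):
  q=cloud(f);h=q[...,2]
  for lo,hi,n in((.055,.07,'cap'),(.072,.12,'slv'),(.04,.055,'ring')):
    m=(h>lo)&(h<hi)&(q[...,0]>.3)&(q[...,0]<.75)&(q[...,1]<.2)&(q[...,1]>-.35)
    k,l,s,c=cv2.connectedComponentsWithStats(m.astype(np.uint8))
    for i in range(1,k):
      if s[i,4]>15: P=q[l==i]; print(f,n,s[i],P.min(0).round(3),P.max(0).round(3),P.mean(0).round(3))
for u,v in((326,192),(346.5,238.7)): print(world('top0',u,v).round(3),ray('top0',u,v,.076).round(3),ray('top0',u,v,.063).round(3))
for u,v in((302,137),(282,255),(294,269),(310,170),(360,250),(290,207),(298,232),(291,207)):print(u,v,world('top0',u,v).round(3))
d=np.load('pics/top0.npz');print(d['origin'],d['K'][0,0]);d=np.load('pics/side0.npz');print(d['origin'],d['K'][0,0])
E
```

```text
top0 cap [278  71  25  52 191] [ 0.65  -0.314  0.055] [ 0.75  -0.268  0.066] [ 0.694 -0.297  0.06 ]
top0 cap [139  72 138  50 475] [ 0.656 -0.264  0.055] [0.75  0.002 0.066] [ 0.7   -0.112  0.06 ]
top0 cap [250  90  17   8  25] [ 0.7   -0.246  0.059] [ 0.712 -0.213  0.07 ] [ 0.707 -0.228  0.064]
top0 cap [107 109  14  13 102] [0.659 0.042 0.055] [0.683 0.068 0.062] [0.67  0.055 0.058]
top0 cap [ 90 115  15  13 142] [0.645 0.072 0.055] [0.67  0.098 0.069] [0.657 0.083 0.063]
top0 cap [ 70 118  18  13  98] [0.639 0.104 0.055] [0.663 0.133 0.07 ] [0.65  0.115 0.065]
top0 cap [198 122  26  13  47] [ 0.627 -0.162  0.059] [ 0.65  -0.115  0.07 ] [ 0.639 -0.135  0.065]
top0 cap [189 124  83  30 266] [ 0.593 -0.254  0.055] [ 0.647 -0.095  0.064] [ 0.617 -0.167  0.06 ]
top0 cap [ 57 127  13   9  64] [0.632 0.14  0.055] [0.648 0.165 0.062] [0.642 0.15  0.058]
top0 cap [120 129  15  13 112] [0.619 0.014 0.055] [0.642 0.041 0.062] [0.631 0.026 0.058]
top0 cap [104 134  11  11  41] [0.613 0.053 0.055] [0.633 0.072 0.058] [0.623 0.062 0.056]
top0 cap [146 137   8  11  49] [ 0.605 -0.024  0.056] [ 0
[... 12425 characters left out ...]
de0 ring [281 179   5   8  34] [ 0.448 -0.26   0.04 ] [ 0.455 -0.252  0.054] [ 0.451 -0.256  0.047]
side0 ring [289 181  36  19 257] [ 0.453 -0.305  0.04 ] [ 0.522 -0.28   0.055] [ 0.485 -0.294  0.048]
[ 0.511 -0.358  0.07 ] [ 0.51  -0.358  0.076] [ 0.511 -0.358  0.063]
[ 0.421 -0.398  0.013] [ 0.422 -0.394  0.076] [ 0.422 -0.395  0.063]
302 137 [ 0.633 -0.311 -0.003]
282 255 [ 0.391 -0.269  0.014]
294 269 [ 0.363 -0.292  0.017]
310 170 [ 0.563 -0.327  0.002]
360 250 [ 0.398 -0.425  0.002]
290 207 [ 0.466 -0.308  0.352]
298 232 [ 0.437 -0.3    0.   ]
291 207 [ 0.466 -0.309  0.353]
[ 0.43239104 -0.345444    0.91244964] 446.93501605984403
[ 0.28658555 -1.01678114  0.53329127] 502.5677196918591
```

```bash
cat >> h.py <<'E'
from scipy.optimize import least_squares
def circ(P,r):
    c0=P.mean(0)
    s=least_squares(lambda c:np.hypot(*(P-c).T)-r,c0,loss='soft_l1',f_scale=.002)
    return s.x
E
python3 - <<'E'
from h import *
def seg(f,c,lo,hi,r):
  q=cloud(f); m=(np.hypot(q[...,0]-c[0],q[...,1]-c[1])<r)&(q[...,2]>lo)&(q[...,2]<hi); return q[m]
C=(.422,-.395);S=(.511,-.358)
for f in('top0','side0'):
  P=seg(f,C,.055,.07,.04); print(f,'captop',len(P),P.min(0).round(4),P.max(0).round(4),((P.min(0)+P.max(0))/2).round(4), np.median(P[:,2]))
  P=seg(f,S,.068,.09,.025); print(f,'sltop',len(P),P.min(0).round(4),P.max(0).round(4),((P.min(0)+P.max(0))/2).round(4),np.median(P[:,2]))
P=seg('side0',C,.02,.04,.04);P=P[P[:,2]>.02];print('collar',circ(P[:,:2],.025))
P=seg('side0',S,.01,.07,.025);print('sl',circ(P[:,:2],.01))
E
```

```text
top0 captop 270 [ 0.3969 -0.421   0.0552] [ 0.4461 -0.3714  0.0666] [ 0.4215 -0.3962  0.0609] 0.061708265418633945
top0 sltop 90 [ 0.5006 -0.3672  0.068 ] [ 0.5198 -0.3483  0.0781] [ 0.5102 -0.3578  0.0731] 0.07252923387314808
side0 captop 384 [ 0.4007 -0.4232  0.055 ] [ 0.4501 -0.3711  0.0639] [ 0.4254 -0.3971  0.0595] 0.0606968174689152
side0 sltop 97 [ 0.5045 -0.3693  0.068 ] [ 0.5243 -0.3476  0.0758] [ 0.5144 -0.3585  0.0719] 0.07220451778378523
collar [ 0.42566931 -0.39589634]
sl [ 0.51480255 -0.35697289]
```

```bash
python3 - <<'E'
from h import *
d=np.load('pics/wrist0.npz');print(d['hand_eye'].round(3),d['K'].round(1)); print(R.from_quat(d['rot']).as_matrix().round(3))
q=np.concatenate([cloud('top0').reshape(-1,3),cloud('side0').reshape(-1,3)])
xs=np.arange(.24,.72,.03); ys=np.arange(-.12,-.54,-.03)
print('y:',ys.round(2))
for x in xs[::-1]:
  print(f'{x:.2f}',[int(100*np.nanmax(q[m][:,2])) if (m:=(abs(q[:,0]-x)<.015)&(abs(q[:,1]-y)<.015)).any() else '-' for y in ys])
E
```

```text
[[ 1.     0.001 -0.001 -0.   ]
 [-0.001  0.95   0.312 -0.08 ]
 [ 0.001 -0.312  0.95  -0.125]
 [ 0.     0.     0.     1.   ]] [[330.7   0.  324. ]
 [  0.  330.7 202.3]
 [  0.    0.    1. ]]
[[ 0.288 -0.958 -0.   ]
 [-0.958 -0.288  0.001]
 [-0.001  0.    -1.   ]]
y: [-0.12 -0.15 -0.18 -0.21 -0.24 -0.27 -0.3  -0.33 -0.36 -0.39 -0.42 -0.45
 -0.48 -0.51 -0.54]
0.69 [11, 12, 12, 12, 12, 40, 40, 40, 40, 40, 40, 40, 39, 36, 36]
0.66 [14, 14, 14, 14, 12, 39, 40, 40, 40, 40, 40, 39, 2, -30, 47]
0.63 [12, 11, 6, 6, 6, 25, 39, 40, 40, 40, 39, 2, 2, -8, 47]
0.60 [33, 33, 33, 0, 0, 25, 2, 39, 39, 0, '-', -81, -7, -7, 36]
0.57 [33, 33, 33, 0, 16, 16, 0, 0, 0, 0, '-', -82, -81, -81, -1]
0.54 [10, 12, 12, 10, 16, 16, 0, 0, 0, 0, 0, '-', -81, -80, -80]
0.51 [10, 12, 12, 7, 15, 13, 7, 0, 7, 0, 0, '-', -80, -80, -81]
0.48 [30, 26, 25, 15, 15, 7, 35, 35, 0, 0, 0, '-', '-', -80, -80]
0.45 [32, 32, 32, 34, 34, 12, 35, 35, 6, 6, 6, -1, '-', -80, -80]
0.42 [32, 32, 32, 34, 34, 31, 1, 0, 6, 6, 6, 0, '-', -80, -81]
0.39 [7, 24, 23, 0, 1, 31, 1, 1, 1, 6, 6, 0, '-', '-', -80]
0.36 [0, 0, 0, 0, 0, 1, 2, 1, 0, 0, 0, '-', '-', '-', -80]
0.33 [0, 0, 0, 0, 0, 0, 0, '-', '-', '-', '-', -81, -81, -80, -80]
0.30 [1, 0, 0, 0, 0, '-', '-', '-', -80, -81, -80, -80, -80, -80, -80]
0.27 [0, 0, '-', '-', '-', -81, -81, -81, -80, -81, -80, -81, -80, -80, -80]
0.24 ['-', '-', -80, -80, -81, -81, -80, -80, -80, -80, -80, -80, -80, -80, -81]
```

```bash
python3 -m pendant '[[[3,2,0],[0,0,-9],100],[[3,2,0],[0,0,-9],100],[[3,2,0],[0,0,-9],100],[[3,2,0],[0,0,-9],100],[[3,2,0],[0,0,-9],100],[[3,2,0],[0,0,-9],100],[[3,2,0],[0,0,-9],100],[[3,2,0],[0,0,-9],100],[[0,0,0],[0,0,0],100]]' 40; python3 -c "
from h import *
print(manip.tcp_to_tips); o=manip.get_obs();print(o['joint_pos'].round(2) if hasattr(o['joint_pos'],'round') else o['joint_pos']); snap('wrist','w1')"
```

```text
clock: 1.27
position: [0.4249, -0.431, 0.2446]
ee_rot: [-0.278, 0.961, 0.003, 0.001]
ft_force: [-0.4, 0.5, -0.3]
grip_width: 0.608
0.017
[ 0.78  0.29 -0.07  1.52  0.02  1.34 -1.87]
```

View pics/w1.png

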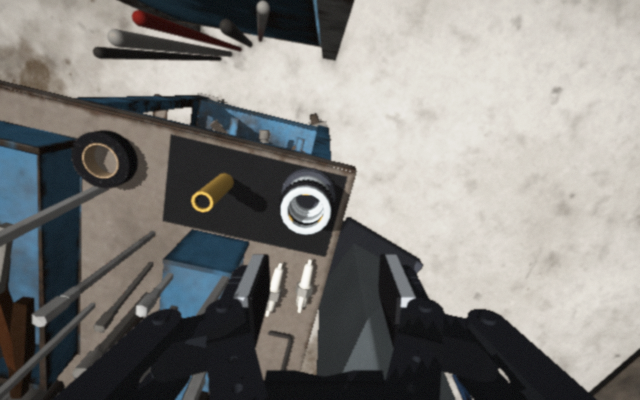

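```bash
cat >> h.py <<'E'
def seg(f,c,lo,hi,r):
  q=cloud(f); m=(np.hypot(q[...,0]-c[0],q[...,1]-c[1])<r)&(q[...,2]>lo)&(q[...,2]<hi); return q[m]
def mid(P): return ((P.min(0)+P.max(0))/2).round(4)
E
python3 - <<'E'
from h import *
C=(.423,-.395);S=(.511,-.358)
P=seg('w1',C,.058,.068,.035);print('cap',len(P),P.min(0),P.max(0),mid(P),np.median(P[:,2]))
P=seg('w1',S,.07,.082,.02);print('sl',len(P),mid(P),np.median(P[:,2]))
P=seg('w1',S,.01,.06,.025);print('slbody',circ(P[:,:2],.01))
P=seg('w1',(.48,-.42),-.02,.02,.03);print('mat z',np.median(P[:,2]))
im=cv2.imread('pics/w1.png')[140:280,180:380]
cv2.imwrite('pics/w1c.png',cv2.resize(im,(800,560),interpolation=cv2.INTER_CUBIC))
E
```

```text
cap 985 [ 0.3995352  -0.4186984   0.05802684] [ 0.44916494 -0.36938963  0.06497366] [ 0.4244 -0.394   0.0615] 0.06255371804143509
sl 379 [ 0.5129 -0.355   0.0737] 0.07321032885602125
slbody [ 0.5131135  -0.35436461]
mat z -8.225424213109678e-05
```

View pics/w1c.png

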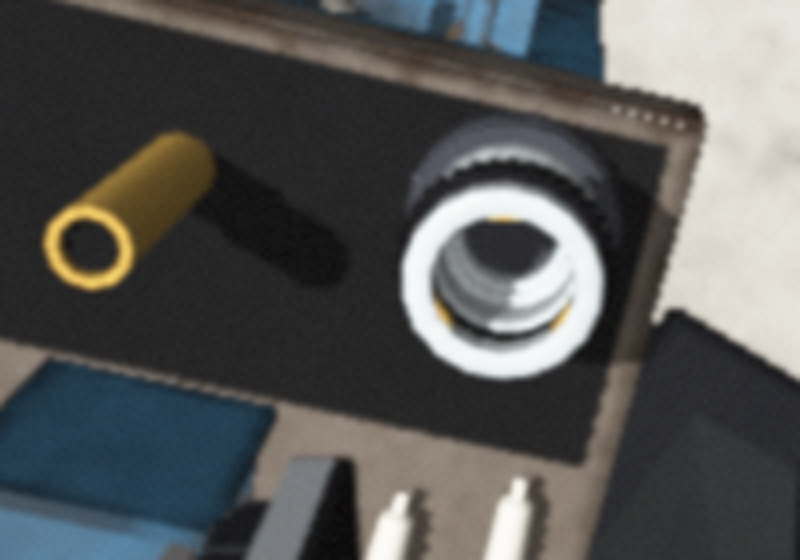

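```bash
python3 -m pendant '[[[3,0,-3],[0,0,0],100],[[3,0,-3],[0,0,0],100],[[3,0,-3],[0,0,0],100],[[0,2,0],[0,0,0],100],[[0,2,0],[0,0,0],100],[[0,0,0],[0,0,0],100]]'; python3 -c "
from h import *
snap('wrist','w2');snap('side','s2')
P=seg('w2',(.512,-.356),.066,.085,.02);print('sl',len(P),P.min(0),P.max(0),mid(P))
P=seg('w2',(.512,-.356),.01,.06,.025);print('slbody',circ(P[:,:2],.01))
"
```

```text
clock: 2.08
position: [0.5076, -0.3997, 0.15]
ee_rot: [-0.277, 0.961, 0.002, -0.002]
ft_force: [0.1, -0.5, 0.3]
grip_width: 0.607
sl 735 [ 0.503458   -0.36544908  0.06621249] [ 0.52341878 -0.3444457   0.0774464 ] [ 0.5134 -0.3549  0.0718]
slbody [ 0.51313554 -0.35457019]
```

View pics/w2.png

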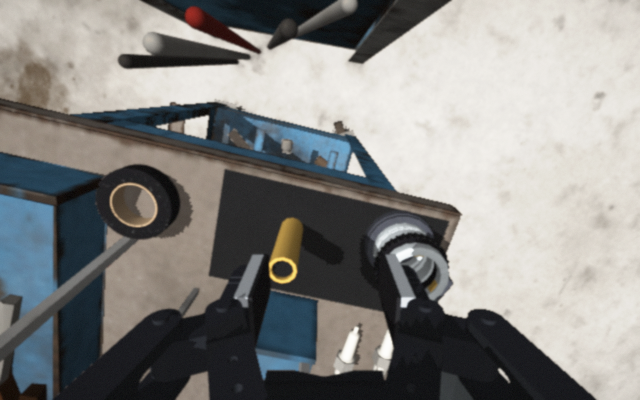

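View pics/s2.png

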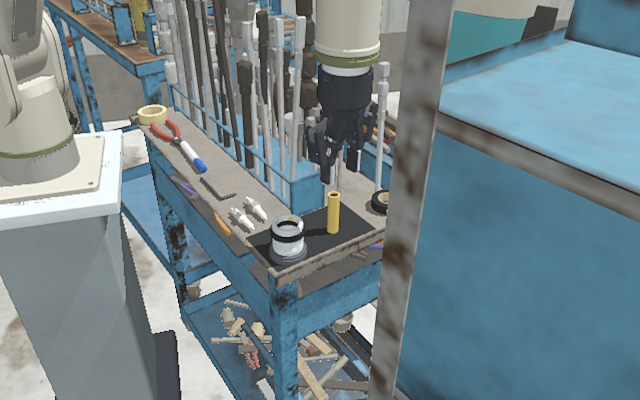

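```bash
python3 -m pendant '[[[0.5,1.5,-2],[0,0,0],100],[[0.1,1,0],[0,0,0],100],[[0,1,0],[0,0,0],100],[[0,0,0],[0,0,0],100]]'; python3 -c "
from h import *
snap('wrist','w3');snap('side','s3')
P=seg('w3',(.513,-.355),.066,.085,.02);print('sl',len(P),P.min(0),P.max(0),mid(P))
P=seg('w3',(.513,-.355),.01,.06,.025);print('slbody',circ(P[:,:2],.01))
"
```

```text
clock: 2.68
position: [0.5117, -0.3709, 0.1325]
ee_rot: [-0.274, 0.962, -0.001, -0.002]
ft_force: [-0.1, -0.3, 0.3]
grip_width: 0.605
sl 921 [ 0.50373334 -0.3653359   0.06601969] [ 0.52332076 -0.3450062   0.07746686] [ 0.5135 -0.3552  0.0717]
slbody [ 0.51319008 -0.3545613 ]
```

View pics/w3.png

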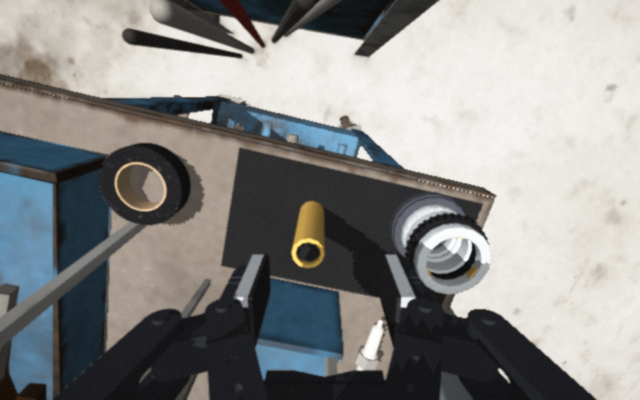

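View pics/s3.png

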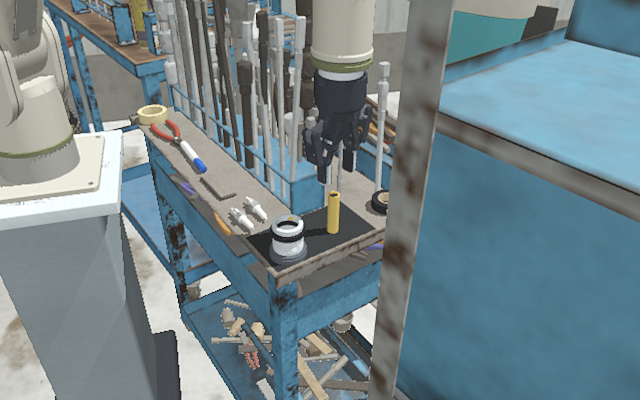

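```bash
python3 -c "
from h import *
for f in ('side0','top0'):
  q=cloud(f)
  for lo in (.17,.2,.23,.26,.29,.32,.34):
    P=seg(f,(.465,-.31),lo,lo+.03,.045)
    if len(P): print(f,lo,len(P),P.min(0).round(3),P.max(0).round(3))
q=cloud('s3')
d=np.load('pics/s3.npz')
for v in (40,60,90,110):
  r=q[v,305:380]; print(v,[tuple(x) for x in r[::8].round(3)])
"
```

```text
side0 0.17 101 [ 0.459 -0.308  0.17 ] [ 0.469 -0.296  0.199]
side0 0.2 109 [ 0.461 -0.311  0.2  ] [ 0.47 -0.3   0.23]
side0 0.23 114 [ 0.462 -0.313  0.23 ] [ 0.471 -0.303  0.26 ]
side0 0.26 130 [ 0.463 -0.315  0.26 ] [ 0.474 -0.305  0.29 ]
side0 0.29 176 [ 0.462 -0.319  0.29 ] [ 0.476 -0.306  0.32 ]
side0 0.32 218 [ 0.462 -0.321  0.32 ] [ 0.477 -0.309  0.35 ]
side0 0.34 95 [ 0.464 -0.321  0.34 ] [ 0.477 -0.312  0.352]
top0 0.17 10 [ 0.456 -0.307  0.17 ] [ 0.458 -0.298  0.197]
top0 0.2 10 [ 0.457 -0.309  0.203] [ 0.46  -0.3    0.226]
top0 0.23 7 [ 0.458 -0.31   0.234] [ 0.461 -0.302  0.251]
top0 0.26 6 [ 0.459 -0.311  0.278] [ 0.465 -0.303  0.285]
top0 0.29 9 [ 0.459 -0.318  0.311] [ 0.463 -0.307  0.318]
top0 0.32 27 [ 0.46  -0.319  0.324] [ 0.474 -0.307  0.35 ]
top0 0.34 102 [ 0.46  -0.319  0.341] [ 0.474 -0.307  0.355]
40 [(np.float64(0.573), np.float64(0.04), np.float64(0.211)), (np.float64(0.472), np.float64(-0.372), np.float64(0.336)), (np.float64(0.477), np.float64(-0.392), np.float64(0.341)), (np.float64(0.485), np.float64(-0.401), np.float64(0.344)), (np.float64(0.494), np.flo
[... 1430 characters left out ...]
), np.float64(2.073), np.float64(-0.786)), (np.float64(0.618), np.float64(-0.263), np.float64(0.21))]
110 [(np.float64(0.575), np.float64(0.045), np.float64(0.046)), (np.float64(0.588), np.float64(0.023), np.float64(0.054)), (np.float64(0.479), np.float64(-0.391), np.float64(0.244)), (np.float64(0.488), np.float64(-0.4), np.float64(0.247)), (np.float64(0.498), np.float64(-0.407), np.float64(0.248)), (np.float64(0.508), np.float64(-0.411), np.float64(0.249)), (np.float64(0.52), np.float64(-0.41), np.float64(0.247)), (np.float64(0.556), np.float64(-0.351), np.float64(0.218)), (np.float64(0.568), np.float64(-0.353), np.float64(0.217)), (np.float64(0.659), np.float64(-0.178), np.float64(0.132))]
```

```bash
python3 -m pendant '[[[0.2,1.5,0],[0,0,0],100],[[0,0,0],[0,0,0],100]]'; python3 -c "
from h import *
snap('wrist','w4')
P=seg('w4',(.513,-.355),.066,.085,.02);print('sl',len(P),mid(P))
P=seg('w4',(.513,-.355),.01,.06,.025);print('slbody',circ(P[:,:2],.01))
"
```

```text
clock: 3.02
position: [0.5137, -0.3563, 0.133]
ee_rot: [-0.273, 0.962, -0.001, -0.002]
ft_force: [0.3, 0.1, 1.5]
grip_width: 0.611
sl 938 [ 0.5136 -0.3551  0.0718]
slbody [ 0.51319455 -0.35457219]
```

View pics/w4.png

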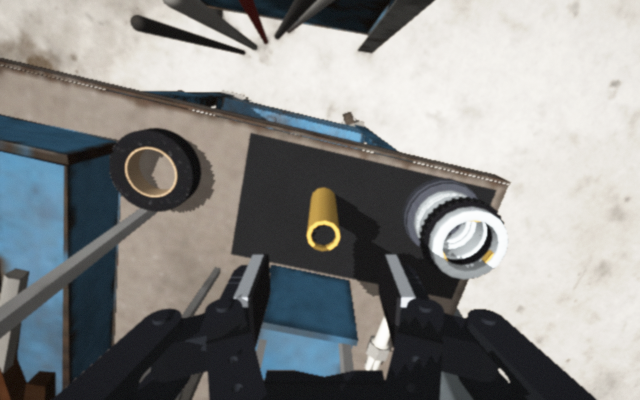

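```bash
python3 -m pendant '[[[0,0,-2],[0,0,0],100],[[0,0,-2],[0,0,0],100],[[0,0,-1.5],[0,0,0],100],[[0,0,-0.5],[0,0,0],100],[[0,0,0],[0,0,0],100]]'; python3 -c "
from h import *
snap('wrist','w5')"
```

```text
clock: 3.7
position: [0.5119, -0.3578, 0.0676]
ee_rot: [-0.272, 0.962, -0.001, -0.003]
ft_force: [-0.2, 1.2, -0.5]
grip_width: 0.603
```

View pics/w5.png

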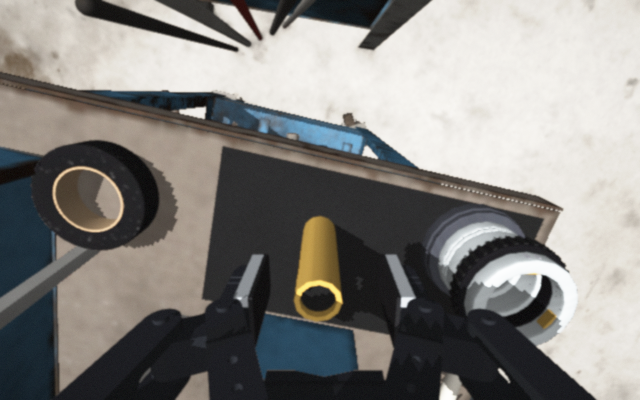

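```bash
python3 -m pendant '[[[0.1,0.1,0.4],[0,0,0],100],[[0,0,0],[0,0,0],150],[[0,0,0],[0,0,0],220],[[0,0,0],[0,0,0],255],[[0,0,0],[0,0,0],255],[[0,0,0],[0,0,0],255]]' 30; python3 -c "
from h import *
snap('wrist','w6')"
```

```text
clock: 4.5
position: [0.514, -0.3573, 0.074]
ee_rot: [-0.272, 0.962, -0.002, -0.002]
ft_force: [0.2, 0.2, -0.6]
grip_width: 0.221
```

View pics/w6.png

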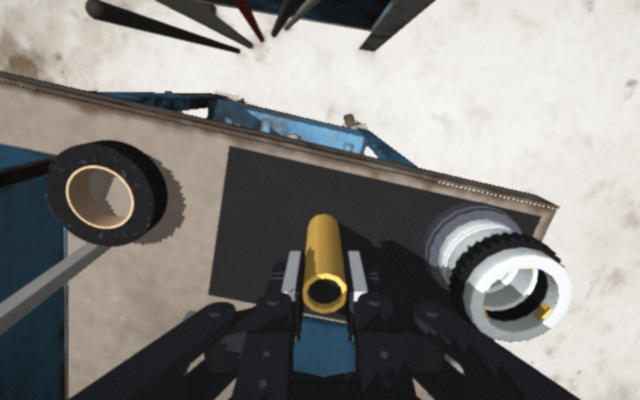

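```bash
python3 -m pendant '[[[0,0,2.5],[0,0,0],255],[[0,-0.5,3],[0,0,0],255],[[0,-1,3],[0,0,0],255],[[-2,-1.5,0],[0,0,0],255],[[-2,-1,0],[0,0,0],255],[[-2,0,0],[0,0,0],255],[[0,0,0],[0,0,0],255],[[0,0,0],[0,0,0],255]]' ; python3 -c "
from h import *
snap('wrist','w7');snap('side','s7')
for f in('w6','w7'):
  P=seg(f,(.424,-.395),.058,.068,.035);print('cap',len(P),P.min(0).round(4),P.max(0).round(4),mid(P),np.median(P[:,2]))
P=seg('w7',manip.get_obs()['position'][:2],.1,.2,.02);print('s',len(P),P.max(0))
print(manip.get_obs()['joint_pos'])"
```

```text
clock: 5.55
position: [0.4507, -0.3973, 0.1599]
ee_rot: [-0.272, 0.962, -0.001, -0.003]
ft_force: [0.7, 0.5, -0.7]
grip_width: 0.218
cap 4389 [ 0.4003 -0.4186  0.058 ] [ 0.4506 -0.3697  0.0642] [ 0.4254 -0.3941  0.0611] 0.06224793984949706
cap 1115 [ 0.4002 -0.4186  0.058 ] [ 0.4494 -0.3718  0.0646] [ 0.4248 -0.3952  0.0613] 0.062407868145663487
s 7334 [ 0.47071661 -0.38177833  0.19999706]
[ 0.71570737  0.34473399 -0.08881047  1.63410716  0.03845661  1.16690325
 -1.97319842]
```

View pics/w7.png

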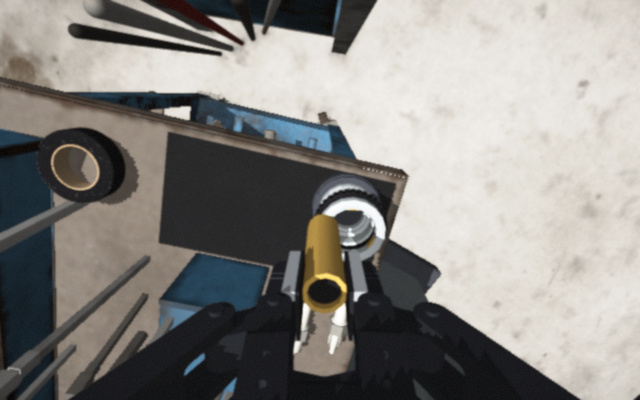

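View pics/s7.png

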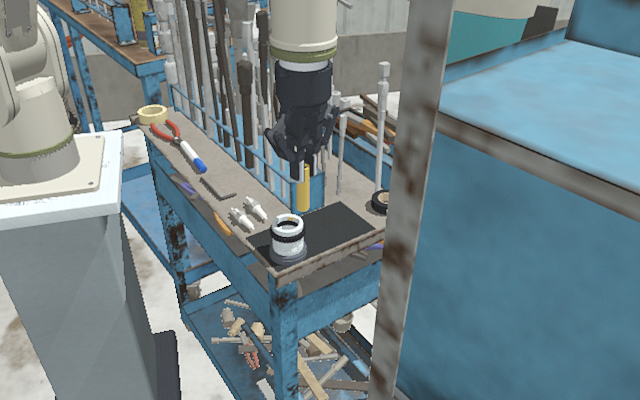

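```bash
cat >> h.py <<'E'
def brass(f,zlo,zhi,c,r=.03):
    d=np.load('pics/'+f+'.npz');hsv=cv2.cvtColor(d['pixels'],cv2.COLOR_RGB2HSV)
    q=cloud(f);m=(hsv[...,0]>15)&(hsv[...,0]<32)&(hsv[...,1]>110)&(hsv[...,2]>60)
    m=cv2.erode(m.astype(np.uint8),np.ones((3,3)))>0
    m&=(np.hypot(q[...,0]-c[0],q[...,1]-c[1])<r)&(q[...,2]>zlo)&(q[...,2]<zhi)
    return q[m]
E
python3 -c "
from h import *
for f,c in (('w7',(.4507,-.3973)),('s7',(.4507,-.3973)),('w6',(.514,-.357))):
  for lo in(.0,.015,.03,.045,.085,.10,.115,.13,.145):
    P=brass(f,lo,lo+.015,c)
    if len(P)>20: print(f,lo,len(P),circ(P[:,:2],.01).round(4))
  P=brass(f,.0,.2,c); print(f,P[:,2].min(),P[:,2].max())
"
```

```text
w7 0.085 143 [ 0.4495 -0.3947]
w7 0.1 286 [ 0.4495 -0.3947]
w7 0.115 361 [ 0.4494 -0.3948]
w7 0.13 448 [ 0.4494 -0.3949]
w7 0.145 657 [ 0.4496 -0.3951]
w7 0.08757485047304252 0.16325681448183152
s7 0.085 50 [ 0.4515 -0.3965]
s7 0.1 80 [ 0.4507 -0.3968]
s7 0.115 83 [ 0.4511 -0.3972]
s7 0.13 44 [ 0.4505 -0.397 ]
s7 0.145 27 [ 0.4483 -0.3983]
s7 0.0890506068105007 0.16131453683563868
w6 0.0 185 [ 0.5129 -0.3548]
w6 0.015 292 [ 0.5129 -0.3549]
w6 0.03 379 [ 0.5128 -0.3549]
w6 0.045 477 [ 0.5128 -0.3549]
w6 0.002616926665773525 0.07751296723135132
```

```bash
python3 -m pendant '[[[-1.5,0,0],[0,0,0],255],[[-1,0,0],[0,0,0],255],[[0,0,0],[0,0,0],255],[[0,0,0],[0,0,0],255]]' ; python3 -c "
from h import *
snap('wrist','w8');snap('side','s8')
for f in('w8','s8'):
  P=seg(f,(.424,-.395),.058,.068,.035);print('cap',len(P),P.min(0).round(4),P.max(0).round(4),mid(P),np.median(P[:,2]))
  P=brass(f,.09,.15,(.425,-.395)); print(circ(P[:,:2],.01),P[:,2].min())
P=seg('s8',(.425,-.395),.02,.04,.04);print('collar',circ(P[:,:2],.025))
im=cv2.imread('pics/s8.png')[130:280,230:350]
cv2.imwrite('pics/s8c.png',cv2.resize(im,(480,600),interpolation=cv2.INTER_CUBIC))
im=cv2.imread('pics/w8.png')[150:350,220:440]
cv2.imwrite('pics/w8c.png',cv2.resize(im,(660,600),interpolation=cv2.INTER_CUBIC))
"
```

```text
clock: 6.15
position: [0.4246, -0.3968, 0.1596]
ee_rot: [-0.273, 0.962, -0.0, -0.003]
ft_force: [0.2, 0.2, -0.8]
grip_width: 0.22
cap 1514 [ 0.3995 -0.4186  0.0581] [ 0.4495 -0.3697  0.0647] [ 0.4245 -0.3941  0.0614] 0.0624538012540694
[ 0.42333237 -0.39430421] 0.09013754961897759
cap 297 [ 0.4011 -0.4219  0.058 ] [ 0.4501 -0.373   0.0641] [ 0.4256 -0.3974  0.0611] 0.061037188213472926
[ 0.42465701 -0.39622305] 0.09003205778295081
collar [ 0.42574992 -0.39586748]
```

View pics/s8c.png

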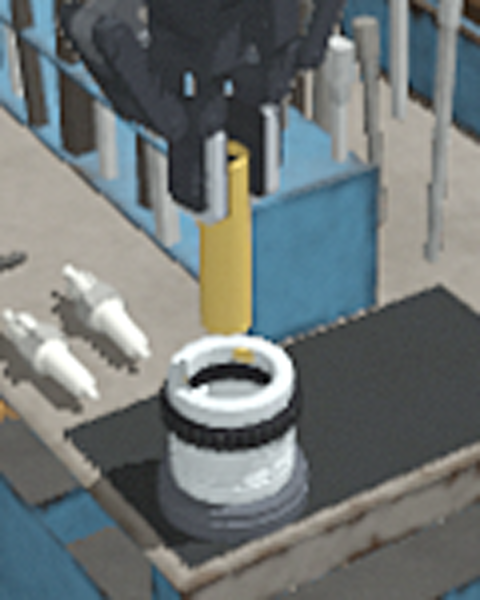

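View pics/w8c.png

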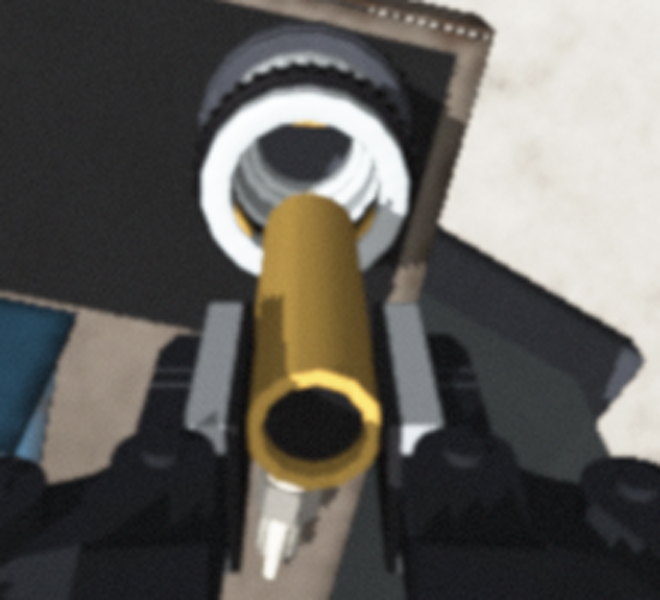

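```bash
python3 -m pendant '[[[0.1,0,-1],[0,0,0],255],[[0,0,-0.5],[0,0,0],255],[[0,0,0],[0,0,0],255]]' ; python3 -c "
from h import *
snap('wrist','w9');snap('side','s9')
for f in('w9','s9'):
  P=seg(f,(.424,-.395),.058,.065,.035);print('cap',len(P),P.min(0).round(4),P.max(0).round(4),mid(P),np.median(P[:,2]))
  P=brass(f,.075,.14,(.425,-.395)); print(circ(P[:,:2],.01),P[:,2].min())
"
```

```text
clock: 6.62
position: [0.4261, -0.3964, 0.1429]
ee_rot: [-0.273, 0.962, -0.0, -0.003]
ft_force: [-0.6, 0.4, -0.4]
grip_width: 0.222
cap 1723 [ 0.4003 -0.4186  0.058 ] [ 0.4494 -0.3697  0.0648] [ 0.4249 -0.3941  0.0614] 0.06246154906635358
[ 0.42486363 -0.39390911] 0.0750715306706838
cap 247 [ 0.4008 -0.4219  0.058 ] [ 0.4499 -0.3724  0.0637] [ 0.4254 -0.3971  0.0609] 0.061025955078277794
[ 0.42611308 -0.39591203] 0.0750278159012337
```

```bash
python3 -m pendant '[[[0,0,-1],[0,0,0],255],[[0,0,-1],[0,0,0],255],[[0,0,-0.5],[0,0,0],255],[[0,0,0],[0,0,0],255]]'; python3 -m pendant '[[[0,0,-1],[0,0,0],255],[[0,0,-0.7],[0,0,0],255],[[0,0,0],[0,0,0],255]]' 
```

```text
clock: 7.22
position: [0.4261, -0.3965, 0.1164]
ee_rot: [-0.273, 0.962, -0.0, -0.003]
ft_force: [0.1, -1.0, -0.5]
grip_width: 0.223
clock: 7.6
position: [0.4261, -0.3965, 0.0983]
ee_rot: [-0.273, 0.962, -0.0, -0.003]
ft_force: [-0.7, 0.8, -1.5]
grip_width: 0.221
```

```bash
python3 -m pendant '[[[0,0,-0.4],[0,0,0],255],[[0,0,0],[0,0,0],255]]'; python3 -m pendant '[[[0,0,-0.3],[0,0,0],255],[[0,0,0],[0,0,0],255]]';  python3 -m pendant '[[[0,0,-0.2],[0,0,0],255],[[0,0,0],[0,0,0],255]]'
```

```text
clock: 7.85
position: [0.4262, -0.3966, 0.0942]
ee_rot: [-0.273, 0.962, -0.0, -0.003]
ft_force: [-0.5, -0.3, -0.9]
grip_width: 0.213
clock: 8.1
position: [0.4264, -0.3967, 0.0913]
ee_rot: [-0.273, 0.962, -0.001, -0.003]
ft_force: [0.2, 0.3, 1.0]
grip_width: 0.22
clock: 8.35
position: [0.4264, -0.3968, 0.0893]
ee_rot: [-0.273, 0.962, -0.001, -0.003]
ft_force: [-0.3, 1.0, -1.2]
grip_width: 0.22
```

```bash
python3 -m pendant '[[[0,0,-0.1],[0,0,0],255],[[0,0,0],[0,0,0],255]]'; python3 -m pendant '[[[0,0,-0.1],[0,0,0],255],[[0,0,0],[0,0,0],255]]';python3 -c "
from h import *
snap('wrist','w10');snap('side','s10')
im=cv2.imread('pics/s10.png')[130:280,230:350]
cv2.imwrite('pics/s10c.png',cv2.resize(im,(480,600),interpolation=cv2.INTER_CUBIC))
for f in('w10','s10'):
  P=brass(f,.065,.12,(.425,-.395)); print(circ(P[:,:2],.01),P[:,2].min(),P[:,2].max())
"
```

```text
clock: 8.6
position: [0.4266, -0.3969, 0.0885]
ee_rot: [-0.273, 0.962, -0.001, -0.002]
ft_force: [0.1, -0.8, 0.9]
grip_width: 0.218
clock: 8.85
position: [0.4271, -0.3975, 0.0885]
ee_rot: [-0.273, 0.962, -0.002, -0.002]
ft_force: [0.2, -0.5, -0.1]
grip_width: 0.215
[ 0.42600512 -0.39537914] 0.06503463459648792 0.09192671623461866
[ 0.42470164 -0.39850722] 0.06504306880473798 0.0910637383517175
```

View pics/s10c.png

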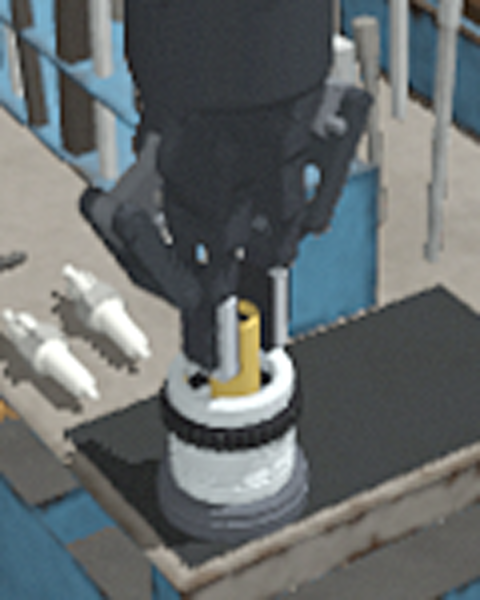

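View pics/w10.png

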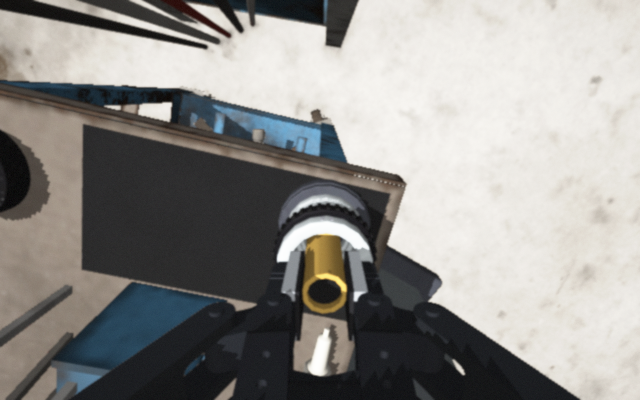

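```bash
python3 -m pendant '[[[0,0,0.1],[0,0,0],200],[[0,0,0],[0,0,0],150],[[0,0,0],[0,0,0],100],[[0,0,0],[0,0,0],60],[[0,0,0],[0,0,0],20],[[0,0,0],[0,0,0],10],[[0,0,0],[0,0,0],10]]';python3 -c "
from h import *
snap('wrist','w11');snap('side','s11')
im=cv2.imread('pics/s11.png')[130:280,230:350]
cv2.imwrite('pics/s11c.png',cv2.resize(im,(480,600),interpolation=cv2.INTER_CUBIC))
for f in('w11','s11'):
  for lo in(.065,.075,.085):
    P=brass(f,lo,lo+.01,(.425,-.395)); print(f,circ(P[:,:2],.01),P[:,2].min(),P[:,2].max())
  P=seg(f,(.425,-.395),.058,.065,.035);print('cap',mid(P))
"
```

```text
clock: 9.82
position: [0.4269, -0.3972, 0.0891]
ee_rot: [-0.273, 0.962, -0.001, -0.002]
ft_force: [-1.1, 0.3, -0.4]
grip_width: 0.965
w11 [ 0.42643156 -0.39439283] 0.0650196691298173 0.07499645288827304
w11 [ 0.4264487  -0.39441201] 0.0750058962204922 0.08495215341754674
w11 [ 0.42687424 -0.39485065] 0.08500278372633989 0.09220669676660784
cap [ 0.4249 -0.3944  0.0615]
s11 [ 0.4278958  -0.39622095] 0.06510787933369894 0.0748620175094597
s11 [ 0.42780315 -0.39651232] 0.07517306500802934 0.08491535742353495
s11 [ 0.42632974 -0.39640434] 0.0850018064284116 0.0894479944580086
cap [ 0.4254 -0.3986  0.0615]
```

View pics/s11c.png

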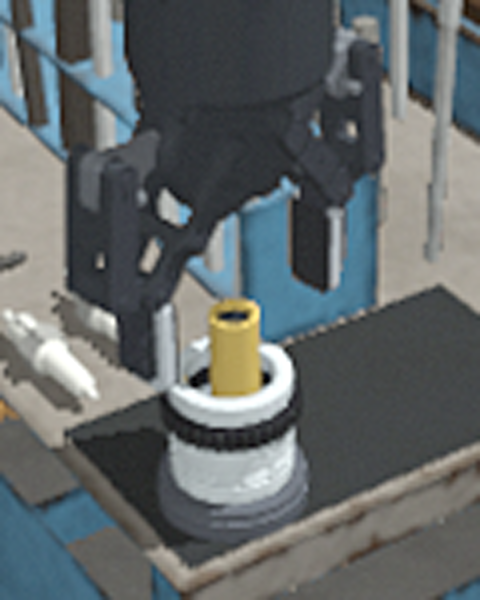

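View pics/w11.png

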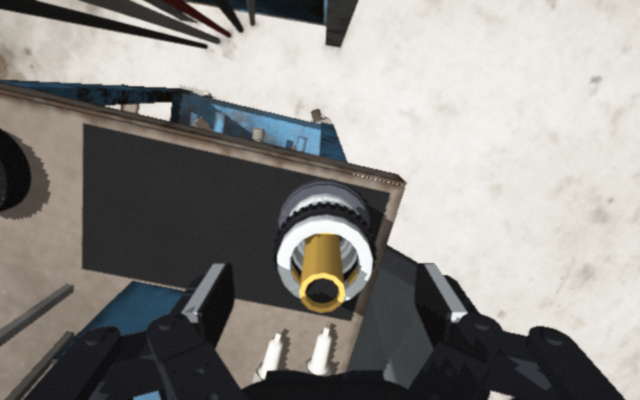

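```bash
python3 -m pendant '[[[0,0,0.3],[0,0,9],10],[[0,0,0],[0,0,9],10],[[0,0,0],[0,0,9],10],[[0,0,0],[0,0,9],10],[[0,0,0],[0,0,0],10],[[0,0,0],[0,0,0],10]]';python3 -c "
from h import *
snap('wrist','w12')
o=manip.get_obs();print(o['joint_pos'],R.from_quat(o['ee_rot']).as_matrix().round(4))
for f in('w11','w12'):
  P=seg(f,(.425,-.395),.0615,.064,.035);print('cap',mid(P),circ(P[:,:2],.0215))
  P=brass(f,.07,.088,(.425,-.395)); print(f,circ(P[:,:2],.01))
"
```

```text
clock: 10.68
position: [0.4269, -0.3973, 0.0922]
ee_rot: [-0.563, 0.826, -0.002, -0.002]
ft_force: [0.8, -0.0, -0.2]
grip_width: 0.963
[ 0.8259965   0.38223966 -0.18986123  1.74230085  0.08808723  1.0221168
 -1.34151785] [[-3.658e-01 -9.307e-01 -5.000e-04]
 [-9.307e-01  3.658e-01 -5.500e-03]
 [ 5.300e-03 -1.500e-03 -1.000e+00]]
cap [ 0.4247 -0.3944  0.0627] [ 0.42464604 -0.39397014]
w11 [ 0.42656181 -0.39443502]
cap [ 0.4251 -0.3943  0.0627] [ 0.42472898 -0.39405852]
w12 [ 0.42654663 -0.39482244]
```

View pics/w12.png

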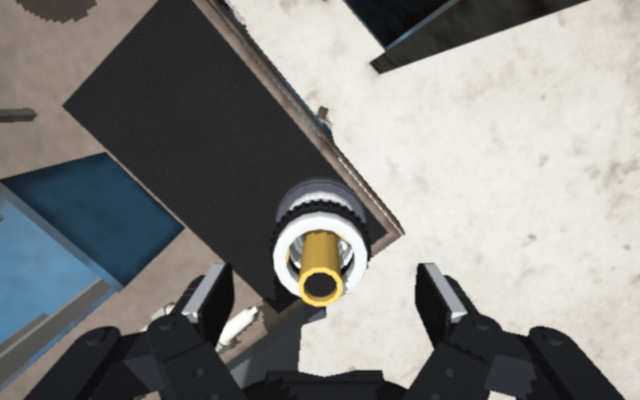

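```bash
python3 -c "
from h import *
for f in('w4','w5','w11','w12','w7','w8'):
  d=np.load('pics/'+f+'.npz');K=d['K'];z=d['range_z'];T=d['hand_eye']
  v,u=np.mgrid[:400,:640]
  p=np.stack([(u-K[0,2])/K[0,0]*z,(v-K[1,2])/K[1,1]*z,z],-1)@T[:3,:3].T+T[:3,3]
  for sgn in(-1,1):
    m=(z>0.02)&(abs(p[...,1])<.013)&(sgn*p[...,0]>.0095)&(abs(p[...,0])<.056)&(p[...,2]>-.02)&(p[...,2]<.03)
    P=p[m]
    if len(P)>5: print(f,sgn,len(P),'tipz',np.percentile(P[:,2],[90,97,99.5]).round(4),'x',np.percentile(abs(P[:,0]),[1,5,50]).round(4))
"
```

```text
w4 -1 1773 tipz [0.0068 0.0107 0.0129] x [0.0259 0.026  0.0275]
w4 1 1776 tipz [0.0067 0.0107 0.013 ] x [0.0255 0.0256 0.0271]
w5 -1 2163 tipz [0.0088 0.0164 0.0273] x [0.0096 0.0102 0.0263]
w5 1 1785 tipz [0.0068 0.0107 0.0133] x [0.0255 0.0256 0.0271]
w11 -1 2545 tipz [0.0268 0.0277 0.0289] x [0.0098 0.0111 0.0412]
w11 1 2427 tipz [0.0269 0.0277 0.0295] x [0.0122 0.016  0.0408]
w12 -1 2414 tipz [0.0293 0.0298 0.03  ] x [0.0097 0.0107 0.0413]
w12 1 2112 tipz [0.0295 0.0298 0.03  ] x [0.0119 0.0155 0.0409]
w7 -1 1434 tipz [0.008  0.0115 0.017 ] x [0.0095 0.0096 0.0134]
w7 1 1167 tipz [0.0079 0.0114 0.0136] x [0.0096 0.0098 0.0143]
w8 -1 1445 tipz [0.0082 0.0115 0.0164] x [0.0095 0.0095 0.0134]
w8 1 1158 tipz [0.0079 0.0111 0.0132] x [0.0096 0.0099 0.0143]
```

```bash
python3 -m pendant '[[[-0.2,0.3,0],[0,0,0],10],[[0,0,-1],[0,0,0],10],[[0,0,-1],[0,0,0],10],[[0,0,-1],[0,0,0],10],[[0,0,-0.5],[0,0,0],10],[[0,0,0],[0,0,0],10],[[0,0,0],[0,0,0],10]]';python3 -c "
from h import *
snap('wrist','w13');snap('side','s13')
im=cv2.imread('pics/s13.png')[130:280,230:350]
cv2.imwrite('pics/s13c.png',cv2.resize(im,(480,600),interpolation=cv2.INTER_CUBIC))
P=seg('w13',(.425,-.395),.0615,.064,.035);print('cap',mid(P),circ(P[:,:2],.0215))
P=brass('w13',.07,.088,(.425,-.395)); print(circ(P[:,:2],.01))
"
```

```text
clock: 11.6
position: [0.4244, -0.3935, 0.0538]
ee_rot: [-0.562, 0.827, -0.001, -0.002]
ft_force: [-0.5, 0.9, 0.0]
grip_width: 0.961
cap [ 0.4257 -0.3941  0.0627] [ 0.42485259 -0.39408564]
[ 0.42659345 -0.39481707]
```

View pics/s13c.png

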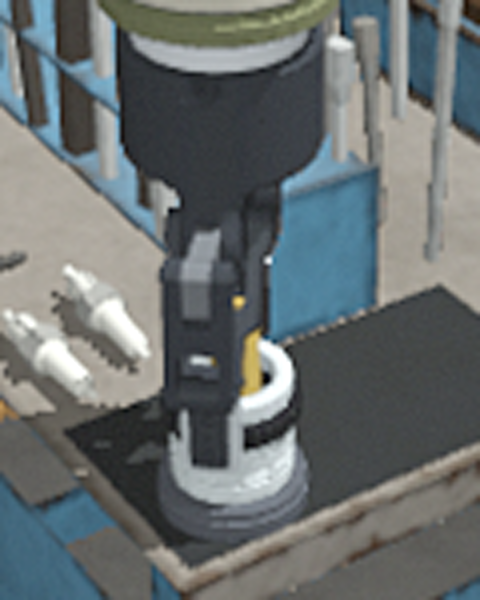

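View pics/w13.png

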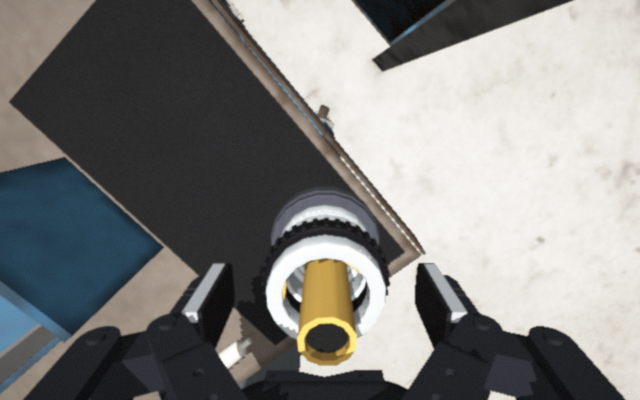

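```bash
python3 -m pendant '[[[0.05,-0.07,0.2],[0,0,0],10],[[0,0,0],[0,0,0],40],[[0,0,0],[0,0,0],80],[[0,0,0],[0,0,0],140],[[0,0,0],[0,0,0],140],[[0,0,0],[0,0,0],140]]' 40;python3 -c "
from h import *
snap('wrist','w14');snap('side','s14')
im=cv2.imread('pics/s14.png')[130:280,230:350]
cv2.imwrite('pics/s14c.png',cv2.resize(im,(480,600),interpolation=cv2.INTER_CUBIC))
o=manip.get_obs();print(o['torque'],o['ft_force'],o['joint_pos'])
"
```

```text
clock: 12.45
position: [0.4254, -0.3945, 0.0576]
ee_rot: [-0.561, 0.828, -0.002, -0.002]
ft_force: [-0.5, -0.1, 0.6]
grip_width: 0.634
[ 0.18841623  0.00455351 -0.11449917] [-0.78077558  0.20199961  2.0755026 ] [ 0.82120495  0.42001952 -0.18671001  1.77332644  0.09844053  0.95409776
 -1.35566273]
```

View pics/s14c.png

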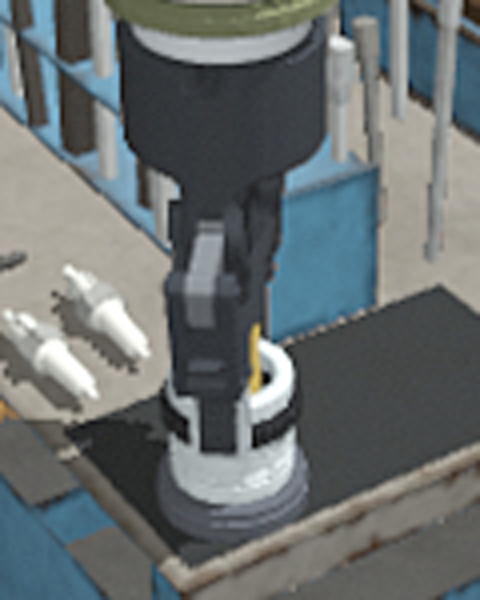

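View pics/w14.png

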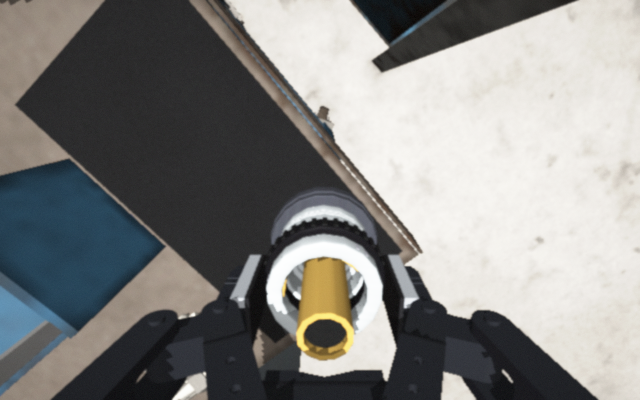

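```bash
cat > st.py <<'E'
from h import *
o=manip.get_obs();M=R.from_quat(o['ee_rot']).as_matrix();print('yaw %.2f'%np.degrees(np.arctan2(M[1,0],M[0,0])),'T',np.round(o['torque'],3),'F',np.round(o['ft_force'],1),'p',np.round(o['position'],4),'w %.3f'%o['grip_width'],'q7 %.2f tau7 %.3f'%(o['joint_pos'][6],o['tau'][6]))
E
python3 st.py; for i in 1; do python3 -m pendant '[[[0,0,0],[0,0,-4],140],[[0,0,0],[0,0,0],140]]'; done; python3 st.py; python3 -m pendant '[[[0,0,0],[0,0,-4],140],[[0,0,0],[0,0,0],140]]'; python3 st.py
```

```text
yaw -111.68 T [ 0.188  0.005 -0.114] F [-0.8  0.2  2.1] p [ 0.4254 -0.3945  0.0576] w 0.632 q7 -1.36 tau7 0.174
clock: 12.8
position: [0.4254, -0.3946, 0.0576]
ee_rot: [-0.532, 0.847, -0.002, -0.002]
ft_force: [-0.3, -0.6, 1.0]
grip_width: 0.634
yaw -115.69 T [ 0.152  0.079 -0.203] F [-0.3 -0.6  1. ] p [ 0.4254 -0.3946  0.0576] w 0.634 q7 -1.42 tau7 -0.444
clock: 13.05
position: [0.4254, -0.3946, 0.0576]
ee_rot: [-0.503, 0.864, -0.002, -0.002]
ft_force: [-0.4, 1.0, 2.0]
grip_width: 0.634
yaw -119.54 T [ 0.206  0.094 -0.211] F [-0.4  1.   2. ] p [ 0.4254 -0.3946  0.0576] w 0.634 q7 -1.48 tau7 -0.394
```

```bash
python3 -m pendant '[[[0,0,0],[0,0,-4],140],[[0,0,0],[0,0,0],140]]' >/dev/null; python3 st.py; python3 -m pendant '[[[0,0,0],[0,0,-4],140],[[0,0,0],[0,0,0],140]]'>/dev/null; python3 st.py; python3 -c "
from h import *
snap('wrist','w15')
for f in('w14','w15'):
  im=cv2.imread('pics/'+f+'.png')[180:380,220:430]
  cv2.imwrite('pics/'+f+'c.png',cv2.resize(im,(630,600),interpolation=cv2.INTER_CUBIC))
"
```

```text
yaw -123.31 T [ 0.187  0.046 -0.283] F [-0.9  0.3  0.9] p [ 0.4254 -0.3947  0.0576] w 0.632 q7 -1.55 tau7 -0.362
yaw -127.03 T [ 0.165  0.055 -0.326] F [-0.2  0.3  0.5] p [ 0.4253 -0.3947  0.0576] w 0.636 q7 -1.61 tau7 -0.344
```

View pics/w14c.png

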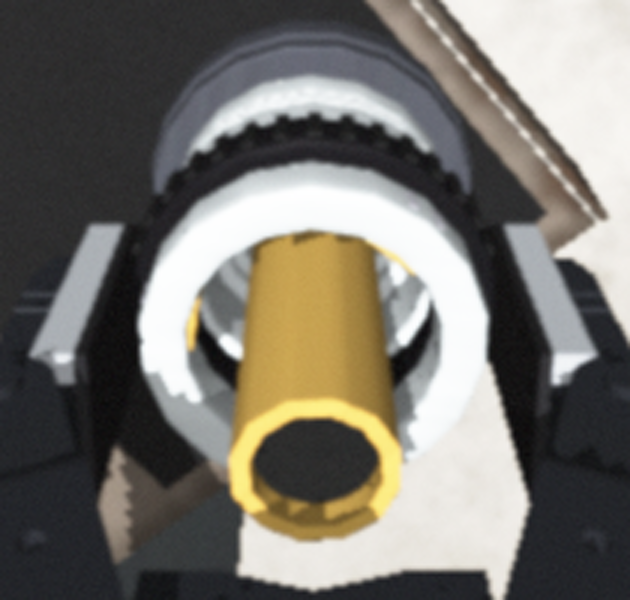

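View pics/w15c.png

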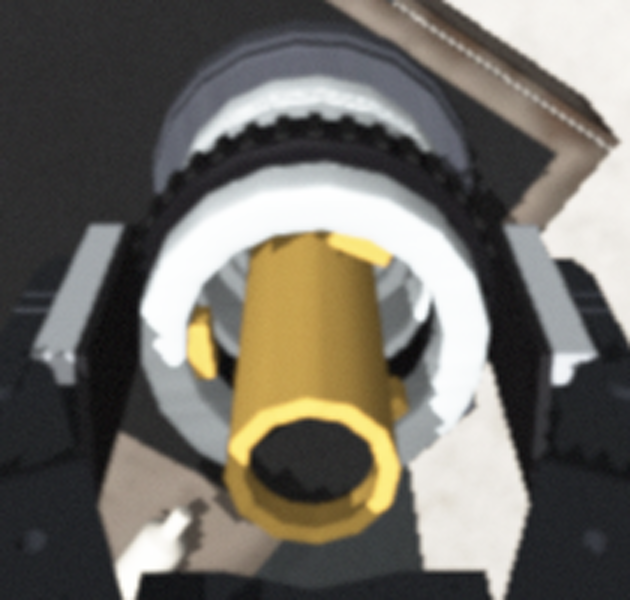

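```bash
for i in 1; do python3 -m pendant '[[[0,0,0],[0,0,-3],140],[[0,0,0],[0,0,0],140]]'>/dev/null; python3 st.py; python3 -m pendant '[[[0,0,0],[0,0,-3],140],[[0,0,0],[0,0,0],140]]'>/dev/null; python3 st.py;python3 -m pendant '[[[0,0,0],[0,0,-2],140],[[0,0,0],[0,0,0],140]]'>/dev/null; python3 st.py; done; python3 -c "
from h import *
snap('wrist','w16')
for f in('w16',):
  im=cv2.imread('pics/'+f+'.png')[180:380,220:430]
  cv2.imwrite('pics/'+f+'c.png',cv2.resize(im,(630,600),interpolation=cv2.INTER_CUBIC))
"
```

```text
yaw -129.73 T [ 0.111  0.042 -0.189] F [-0.5  0.7  1.9] p [ 0.4253 -0.3947  0.0576] w 0.632 q7 -1.65 tau7 -0.329
yaw -132.46 T [ 0.093  0.025 -0.19 ] F [-0.7 -0.3  1.8] p [ 0.4253 -0.3948  0.0576] w 0.634 q7 -1.70 tau7 -0.334
yaw -134.39 T [0.067 0.081 0.066] F [-0.6  0.2  1.5] p [ 0.4253 -0.3948  0.0576] w 0.634 q7 -1.73 tau7 -0.383
```

View pics/w16c.png

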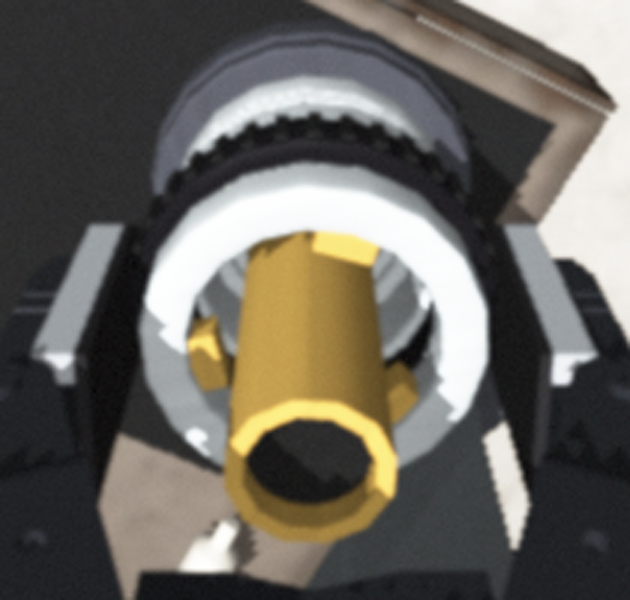

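```bash
python3 -m pendant '[[[0,0,0],[0,0,-2],140],[[0,0,0],[0,0,0],140]]'>/dev/null; python3 st.py; python3 st.py; python3 -m pendant '[[[0,0,0],[0,0,-2],140],[[0,0,0],[0,0,0],140]]'>/dev/null; python3 st.py;python3 -c "
from h import *
snap('wrist','w17')
for f in('w17',):
  im=cv2.imread('pics/'+f+'.png')[180:380,220:430]
  cv2.imwrite('pics/'+f+'c.png',cv2.resize(im,(630,600),interpolation=cv2.INTER_CUBIC))
"
```

```text
yaw -136.46 T [0.103 0.068 0.213] F [-1.4  0.2  0.5] p [ 0.4253 -0.3948  0.0576] w 0.635 q7 -1.76 tau7 -0.446
yaw -136.46 T [0.103 0.068 0.213] F [-1.4  0.2  0.5] p [ 0.4253 -0.3948  0.0576] w 0.635 q7 -1.76 tau7 -0.446
yaw -138.60 T [0.051 0.037 0.14 ] F [-0.7  0.2  1.6] p [ 0.4253 -0.3948  0.0576] w 0.635 q7 -1.80 tau7 -0.464
```

View pics/w17c.png

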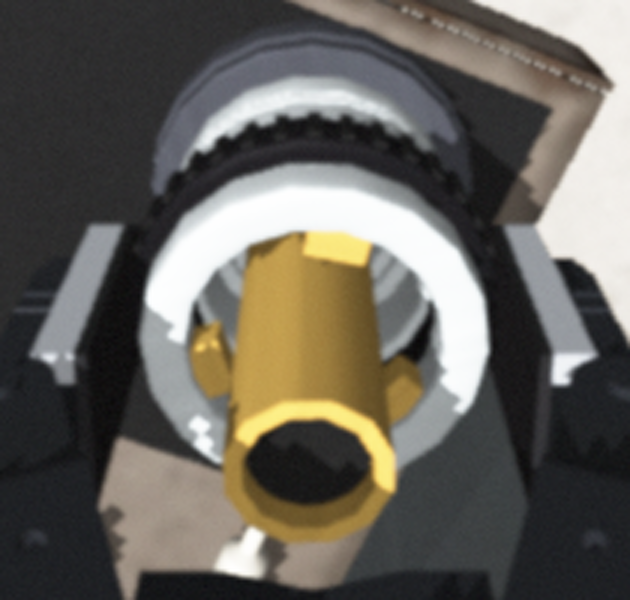

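```bash
cat > jaw.py <<'E'
from h import *
import sys
for f in sys.argv[1:]:
  S=circ(brass(f,.072,.088,(.425,-.395))[:,:2],.01); C=np.array([.4249,-.3942])
  print(f,'sleeve-chuck mm',((S-C)*1000).round(2))
  P=brass(f,.0595,.0635,C); d=P[:,:2]-C
  a=np.degrees(np.arctan2(d[:,1],d[:,0])); ds=np.hypot(*(P[:,:2]-S).T); r=np.hypot(*d.T)
  for lo in range(-180,180,20):
    m=(a>=lo)&(a<lo+20)&(ds>.0115)
    if m.sum()>8: print('  ang',lo,m.sum(),'r min/med/max mm',(np.percentile(r[m],[3,50,97])*1000).round(1),'ds min',(np.percentile(ds[m],3)*1000).round(1))
E
python3 jaw.py w14 w15 w16 w17
```

```text
w14 sleeve-chuck mm [ 1.72 -0.58]
w15 sleeve-chuck mm [ 1.68 -0.53]
  ang -180 20 r min/med/max mm [14.8 15.8 17.1] ds min 16.4
  ang -80 30 r min/med/max mm [14.6 15.7 16.6] ds min 13.4
  ang -60 34 r min/med/max mm [14.5 15.5 16.4] ds min 13.1
  ang 40 62 r min/med/max mm [15.2 16.4 17.4] ds min 14.7
  ang 60 48 r min/med/max mm [14.7 16.1 17.6] ds min 14.5
w16 sleeve-chuck mm [ 1.68 -0.51]
  ang -180 58 r min/med/max mm [14.  15.5 17. ] ds min 15.6
  ang -80 50 r min/med/max mm [13.7 15.  16.6] ds min 12.6
  ang -60 57 r min/med/max mm [13.7 15.1 16.3] ds min 12.3
  ang 40 87 r min/med/max mm [14.  15.7 17.4] ds min 13.5
  ang 60 66 r min/med/max mm [13.9 15.6 17.3] ds min 13.6
w17 sleeve-chuck mm [ 1.65 -0.49]
  ang -180 84 r min/med/max mm [13.3 14.9 16.8] ds min 14.8
  ang -80 69 r min/med/max mm [13.3 14.7 16.3] ds min 12.3
  ang -60 75 r min/med/max mm [13.  14.9 16.5] ds min 11.7
  ang 40 108 r min/med/max mm [13.4 15.2 17.2] ds min 12.9
  ang 60 64 r min/med/max mm [13.3 15.4 17.4] ds min 13.1
  ang 160 20 r min/med/max mm [15.1 16.2 17.2] ds min 16.8
```

```bash
for i in 1; do python3 -m pendant '[[[0,0,0],[0,0,-3],140],[[0,0,0],[0,0,0],140]]'>/dev/null; python3 st.py; python3 -m pendant '[[[0,0,0],[0,0,-3],140],[[0,0,0],[0,0,0],140]]'>/dev/null; python3 st.py;python3 -m pendant '[[[0,0,0],[0,0,-3],140],[[0,0,0],[0,0,0],140]]'>/dev/null; python3 st.py; done; python3 -c "
from h import *
snap('wrist','w18')"; python3 jaw.py w18
```

```text
yaw -141.60 T [ 0.09   0.026 -0.036] F [-0.  -0.7  1.6] p [ 0.4253 -0.3948  0.0576] w 0.634 q7 -1.84 tau7 -0.447
yaw -144.51 T [ 0.07   0.042 -0.086] F [-0.6 -0.7  0.8] p [ 0.4252 -0.3949  0.0576] w 0.632 q7 -1.89 tau7 -0.402
yaw -147.35 T [ 0.145  0.031 -0.116] F [-0.6 -0.3  0.9] p [ 0.4252 -0.3949  0.0576] w 0.636 q7 -1.94 tau7 -0.375
w18 sleeve-chuck mm [ 1.65 -0.48]
  ang -180 115 r min/med/max mm [12.3 14.5 16.8] ds min 13.9
  ang -80 90 r min/med/max mm [12.7 14.4 16.3] ds min 11.6
  ang -60 75 r min/med/max mm [13.1 14.4 16.4] ds min 11.8
  ang 40 118 r min/med/max mm [12.4 15.  17.3] ds min 11.7
  ang 60 41 r min/med/max mm [14.4 16.2 17.5] ds min 14.2
  ang 160 68 r min/med/max mm [12.6 15.2 17.2] ds min 14.3
```

```bash
for i in 1; do python3 -m pendant '[[[0,0,0],[0,0,-3],140],[[0,0,0],[0,0,0],140]]'>/dev/null; python3 st.py; python3 -m pendant '[[[0,0,0],[0,0,-2],140],[[0,0,0],[0,0,0],140]]'>/dev/null; python3 st.py;python3 -m pendant '[[[0,0,0],[0,0,-2],140],[[0,0,0],[0,0,0],140]]'>/dev/null; python3 st.py; done; python3 -c "
from h import *
snap('wrist','w19')
im=cv2.imread('pics/w19.png')[180:380,220:430]
cv2.imwrite('pics/w19c.png',cv2.resize(im,(630,600),interpolation=cv2.INTER_CUBIC))
"; python3 jaw.py w19
```

```text
yaw -150.16 T [ 0.09   0.072 -0.049] F [-1.5 -0.1  1.2] p [ 0.4251 -0.3949  0.0576] w 0.632 q7 -1.98 tau7 -0.370
yaw -152.13 T [0.035 0.062 0.111] F [-0.1 -0.   1.5] p [ 0.4251 -0.3949  0.0576] w 0.635 q7 -2.02 tau7 -0.399
yaw -154.22 T [0.056 0.144 0.143] F [-1.5 -0.1  1.4] p [ 0.4251 -0.3949  0.0576] w 0.630 q7 -2.05 tau7 -0.449
w19 sleeve-chuck mm [1.07 0.62]
  ang -180 127 r min/med/max mm [11.2 13.9 16.4] ds min 12.4
  ang -80 121 r min/med/max mm [11.4 14.  16.3] ds min 11.7
  ang -60 104 r min/med/max mm [11.7 14.1 16.3] ds min 11.6
  ang 40 85 r min/med/max mm [12.9 15.  16.8] ds min 11.7
  ang 160 83 r min/med/max mm [11.6 14.4 16.7] ds min 12.7
```

View pics/w19c.png

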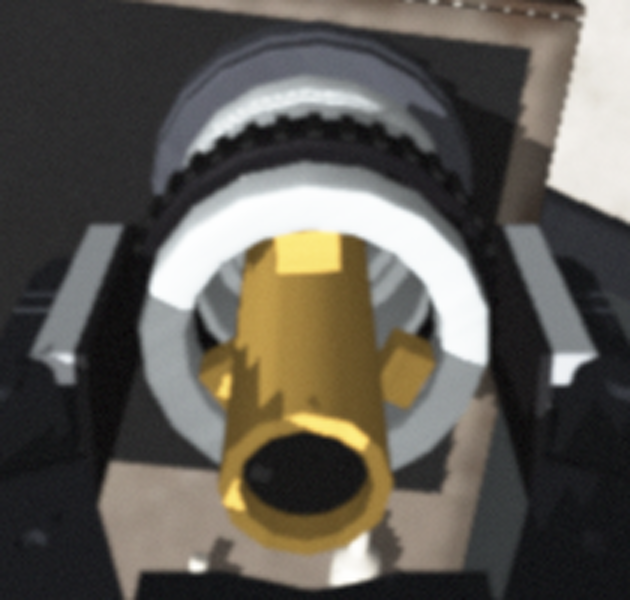

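```bash
for i in 1; do python3 -m pendant '[[[0,0,0],[0,0,-2],140],[[0,0,0],[0,0,0],140]]'>/dev/null; python3 st.py; python3 -m pendant '[[[0,0,0],[0,0,-2],140],[[0,0,0],[0,0,0],140]]'>/dev/null; python3 st.py; done; python3 -c "
from h import *
snap('wrist','w20')
"; python3 jaw.py w20
```

```text
yaw -156.32 T [0.027 0.098 0.202] F [-1.  -0.5  1.2] p [ 0.4251 -0.3949  0.0575] w 0.637 q7 -2.08 tau7 -0.463
yaw -158.47 T [0.039 0.079 0.194] F [-1.1  0.5  1.9] p [ 0.4251 -0.395   0.0576] w 0.631 q7 -2.12 tau7 -0.471
w20 sleeve-chuck mm [-0.25  0.94]
  ang -180 97 r min/med/max mm [11.7 13.9 15.9] ds min 11.8
  ang -80 132 r min/med/max mm [10.8 13.6 16.3] ds min 11.7
  ang -60 117 r min/med/max mm [11.1 13.5 16.1] ds min 12.0
  ang 40 81 r min/med/max mm [12.1 14.2 16. ] ds min 11.7
  ang 160 65 r min/med/max mm [12.3 14.4 16. ] ds min 12.0
```

```bash
for i in 1; do python3 -m pendant '[[[0,0,0],[0,0,-2],140],[[0,0,0],[0,0,0],140]]'>/dev/null; python3 st.py; python3 -c "
from h import *
snap('wrist','w21')
"; python3 jaw.py w21;  python3 -m pendant '[[[0,0,0],[0,0,-2],140],[[0,0,0],[0,0,0],140]]'>/dev/null; python3 st.py; done; python3 -c "
from h import *
snap('wrist','w22')
im=cv2.imread('pics/w22.png')[180:380,220:430]
cv2.imwrite('pics/w22c.png',cv2.resize(im,(630,600),interpolation=cv2.INTER_CUBIC))
"; python3 jaw.py w22
```

```text
yaw -160.58 T [0.021 0.097 0.19 ] F [-1.2 -0.4  1.9] p [ 0.4251 -0.395   0.0576] w 0.635 q7 -2.15 tau7 -0.468
w21 sleeve-chuck mm [-1.16  0.96]
  ang -180 80 r min/med/max mm [12.6 14.  15.7] ds min 11.7
  ang -100 10 r min/med/max mm [10.8 11.5 12.8] ds min 12.0
  ang -80 129 r min/med/max mm [10.8 13.4 16.1] ds min 12.1
  ang -60 123 r min/med/max mm [10.3 13.3 15.8] ds min 11.8
  ang 40 91 r min/med/max mm [11.7 13.8 15.9] ds min 11.9
  ang 60 11 r min/med/max mm [13.8 14.4 15.5] ds min 13.6
  ang 160 50 r min/med/max mm [12.8 14.5 15.8] ds min 11.6
yaw -162.68 T [0.014 0.03  0.19 ] F [-0.7 -0.4  2. ] p [ 0.425  -0.395   0.0576] w 0.633 q7 -2.19 tau7 -0.491
w22 sleeve-chuck mm [-1.12  0.97]
  ang -180 78 r min/med/max mm [12.6 14.  15.6] ds min 11.6
  ang -100 14 r min/med/max mm [10.6 11.8 13.5] ds min 11.8
  ang -80 128 r min/med/max mm [10.5 13.5 15.9] ds min 11.8
  ang -60 122 r min/med/max mm [10.4 13.2 15.9] ds min 11.9
  ang 40 82 r min/med/max mm [11.7 14.  15.5] ds min 12.0
  ang 160 46 r min/med/max mm [13.  14.2 15.5] ds min 11.8
```

View pics/w22c.png

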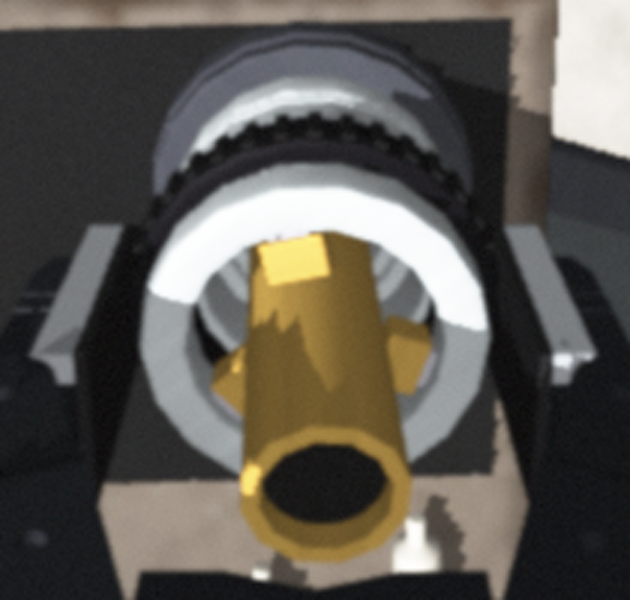

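```bash
for i in 1; do python3 -m pendant '[[[0,0,0],[0,0,-2],140],[[0,0,0],[0,0,0],140]]'>/dev/null; python3 st.py; python3 -m pendant '[[[0,0,0],[0,0,-2],140],[[0,0,0],[0,0,0],140]]'>/dev/null; python3 st.py; done; python3 -c "
from h import *
snap('wrist','w23')
for f in ('w16','w22','w23'):
  a=[circ(brass(f,lo,lo+.007,(.425,-.395))[:,:2],.01) for lo in(.066,.073,.080)]; print(f,np.round(np.array(a)*1000,2).tolist())
"; python3 jaw.py w23
```

```text
yaw -164.79 T [0.016 0.173 0.221] F [-1.8  0.1  1.1] p [ 0.425  -0.395   0.0576] w 0.631 q7 -2.22 tau7 -0.517
yaw -166.93 T [0.028 0.199 0.223] F [0.  0.2 1.6] p [ 0.425  -0.395   0.0576] w 0.636 q7 -2.26 tau7 -0.550
w16 [[426.43, -394.72], [426.45, -394.66], [426.58, -394.64]]
w22 [[424.12, -393.31], [423.85, -393.17], [423.6, -393.14]]
w23 [[424.12, -393.35], [423.82, -393.18], [423.58, -393.16]]
w23 sleeve-chuck mm [-1.1   0.97]
  ang -180 78 r min/med/max mm [12.5 14.  15.6] ds min 11.7
  ang -100 11 r min/med/max mm [10.7 11.2 12.6] ds min 11.9
  ang -80 126 r min/med/max mm [10.4 13.3 15.8] ds min 11.7
  ang -60 116 r min/med/max mm [10.3 13.1 15.8] ds min 11.7
  ang 40 66 r min/med/max mm [11.9 14.1 15.6] ds min 12.1
  ang 160 46 r min/med/max mm [13.  14.3 15.7] ds min 11.8
```

```bash
for i in 1; do python3 -m pendant '[[[0,0,0],[0,0,-2],140],[[0,0,0],[0,0,0],140]]'>/dev/null; python3 st.py; python3 -m pendant '[[[0,0,0],[0,0,-2],140],[[0,0,0],[0,0,0],140]]'>/dev/null; python3 st.py; done
```

```text
yaw -169.03 T [0.038 0.148 0.264] F [-1.5 -0.4  2.4] p [ 0.425  -0.395   0.0576] w 0.628 q7 -2.29 tau7 -0.575
yaw -171.17 T [-0.002  0.15   0.346] F [-1.1  0.   1.5] p [ 0.425  -0.395   0.0576] w 0.632 q7 -2.32 tau7 -0.608
```

```bash
python3 -m pendant '[[[0,0,0],[0,0,-2],140],[[0,0,0],[0,0,0],140]]'>/dev/null; python3 st.py; python3 -m pendant '[[[0,0,0],[0,0,0],140],[[0,0,0],[0,0,0],140]]'>/dev/null; python3 st.py;  python3 -m pendant '[[[0,0,0],[0,0,0],80],[[0,0,0],[0,0,0],60],[[0,0,0],[0,0,0],40],[[0,0,0],[0,0,0],10],[[0,0,0],[0,0,0],10],[[0,0,0],[0,0,0],10]]'; python3 st.py;python3 -c "
from h import *
snap('wrist','w24')
for f in ('w24',):
  a=[circ(brass(f,lo,lo+.007,(.425,-.395))[:,:2],.01) for lo in(.066,.073,.080)]; print(f,np.round(np.array(a)*1000,2).tolist())
"; python3 jaw.py w24
```

```text
yaw -173.31 T [-0.016  0.179  0.344] F [-0.6  0.3  1.4] p [ 0.4249 -0.395   0.0576] w 0.631 q7 -2.36 tau7 -0.638
yaw -173.31 T [-0.012  0.178  0.323] F [-1.  -0.1  1.6] p [ 0.4249 -0.395   0.0576] w 0.632 q7 -2.36 tau7 -0.362
clock: 20.0
position: [0.4254, -0.3947, 0.0574]
ee_rot: [-0.058, 0.998, -0.001, -0.003]
ft_force: [0.0, 0.0, 0.1]
grip_width: 0.959
yaw -173.35 T [-0.046 -0.061  0.008] F [0.  0.  0.1] p [ 0.4254 -0.3947  0.0574] w 0.959 q7 -2.36 tau7 -0.000
w24 [[424.14, -393.29], [423.9, -393.17], [423.69, -393.06]]
w24 sleeve-chuck mm [-1.04  1.03]
  ang -180 86 r min/med/max mm [12.3 13.9 15.9] ds min 11.6
  ang -100 14 r min/med/max mm [10.7 11.9 13.7] ds min 11.9
  ang -80 127 r min/med/max mm [10.5 13.2 15.6] ds min 11.8
  ang -60 111 r min/med/max mm [10.3 13.  15.5] ds min 11.8
  ang 40 37 r min/med/max mm [12.4 14.2 15.9] ds min 12.6
  ang 160 59 r min/med/max mm [12.9 14.2 15.5] ds min 11.7
```

View pics/w24.png

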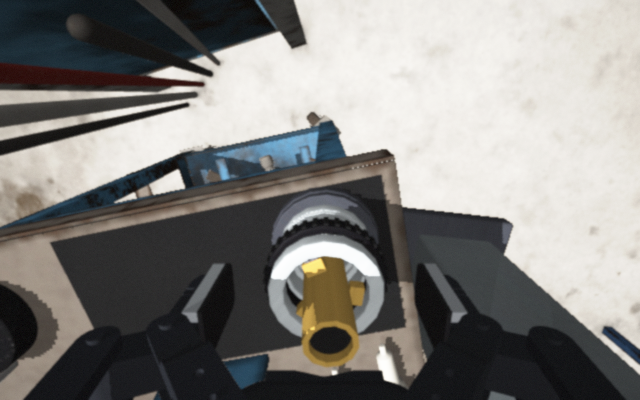

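```bash
python3 -m pendant '[[[0,0,1.5],[0,0,0],10],[[0,0,2],[0,0,0],10],[[0,0,3],[0,0,0],10],[[0,0,4],[0,0,0],10],[[-1,-2,3],[0,0,0],10],[[-1,-3,0],[0,0,0],10],[[0,0,0],[0,0,0],10],[[0,0,0],[0,0,0],10]]'; python3 st.py;python3 -c "
from h import *
snap('wrist','w25');snap('side','s25');snap('top','t25')
im=cv2.imread('pics/s25.png')[150:290,220:400]
cv2.imwrite('pics/s25c.png',cv2.resize(im,(771,600),interpolation=cv2.INTER_CUBIC))
for f in ('w25','s25'):
  a=[circ(brass(f,lo,lo+.007,(.425,-.395))[:,:2],.01) for lo in(.066,.073,.080)]; print(f,np.round(np.array(a)*1000,2).tolist(), brass(f,.05,.1,(.425,-.395))[:,2].max())
  P=seg(f,(.425,-.395),.0605,.065,.035);print('cap',mid(P))
"
```

```text
clock: 21.05
position: [0.4056, -0.4454, 0.2052]
ee_rot: [-0.059, 0.998, -0.003, -0.0]
ft_force: [0.3, -0.0, 0.2]
grip_width: 0.963
yaw -173.27 T [ 0.05   0.002 -0.048] F [ 0.3 -0.   0.2] p [ 0.4056 -0.4454  0.2052] w 0.963 q7 -2.26 tau7 0.038
w25 [[423.89, -392.95], [423.57, -392.89], [423.45, -392.78]] 0.09219652947168826
cap [ 0.4243 -0.3947  0.0627]
s25 [[425.8, -395.31], [424.76, -395.4], [424.06, -394.85]] 0.09093471163391126
cap [ 0.4256 -0.3973  0.0627]
```

View pics/s25c.png

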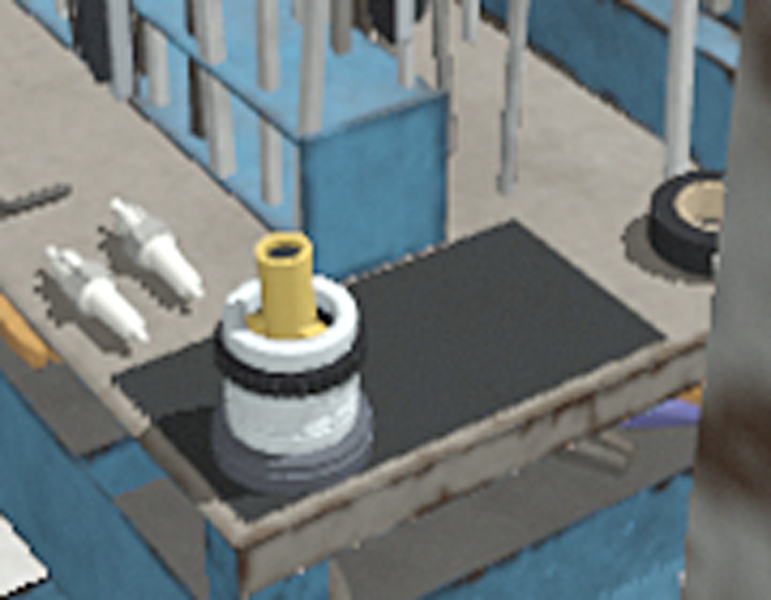

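View pics/w25.png

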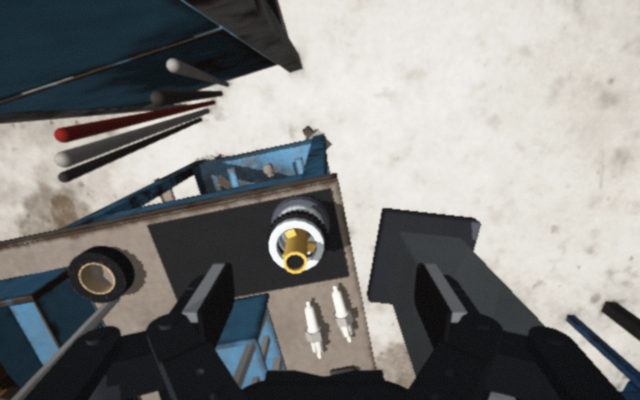

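```bash
python3 -c "
from workcell import manip
print(manip.hand_in())"
```

```text
the job is handed in; nothing more can be done
None
```

I stood the sleeve on the chuck's seat, released it, and turned only the black ring clockwise about 62° until the jaws took hold. I then let go, moved the arm clear and handed in at about 21 s. The hand-in gives no verdict.

- **Seating:** the downward motion stopped at the height expected for a seated sleeve. Its top reads 91–92 mm above the cart top, against 90.5 mm nominal.
- **Jaw hold:** the sleeve stopped shifting at about 49° of turn. After that, the ring's resistance rose by about 0.17 N m, which suggests roughly 7–8 N per jaw. This is inferred from torque and angle. The force on each single jaw was not measured, and the moment sensor was noisy.
- **Position and tilt:** the jaws pulled the sleeve over and it leans by about 0.04 rad (limit 0.08). Its exposed top part sits about 1–2 mm off the axis (limit 4 mm). The two cameras disagree by about 2 mm on absolute position, and a side-camera slice fit suggested a larger lean, but it was too noisy to trust.
- **Surroundings:** no unexpected forces appeared, so I saw no sign of touching the collar or cap. The tape and spark plugs look unmoved in the last pictures. Nothing was touching the gripper at hand-in.

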